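Make up a kitting board of coolant reservoirs and tighten their click-stop caps

ROBOT

A 6-joint arm with a two-finger parallel gripper is mounted at the origin on the work surface. World frame = base frame: x ahead of the robot, y to its left, z up, the work surface at z = 0. Lengths are in m, angles in rad, forces in N, time in s.
With the tool pointing down it reaches from about 0.3 to 0.85 m from the base axis. Payload 4.2 kg.
Tool frame: the origin (TCP) lies between the finger pads; the fingertips stand 11 mm ahead of it and the grasp point (between the pads) lies 8 mm behind it; z points along the fingers, y is the line along which they close (so a half turn about z gives the same grasp; the last joint's range is limited). The gripper opens to 91 mm and grips with 3 to 60 N. Pads are 32 mm wide; open, the fingers measure 118 mm over their backs; the gripper's body (76 mm by 178 mm) begins 60 mm behind the grasp point.
Start: joints at [1.092, 0.32, 1.565, -0, 1.257, -0.02], TCP at [0.255, 0.516, 0.225] pointing down, gripper open.
Joint ranges: [-3.11, 3.11], [-0.84, 2.01], [0.21, 2.61], [-1.34, 4.49], [0.05, 2.63], [-2.56, 2.56]. Speed limits (rad/s): [2.57, 2.57, 3.14, 3.14, 3.14, 3.14].

INTERFACE

Orientations are given as a unit quaternion [x, y, z, w].
In Python, from bench import env gives the robot as it stands.
- The arm moves only by the tool send_rows, never from a script. Its argument "commands" is a list of rows, each a list of 3 entries, a list of its own where there are three numbers: the shift along the tool's x, y, z in units of 2 cm (1.0 is 2 cm), then the turn, a rotation vector about the tool's x, y, z in units of 6 degrees (1.0 is 6 degrees), then the finger opening in mm, from 0 to 91.2. A call has 1 to 5 rows; each row shifts and turns the commanded pose from where the row before left it, along the tool's axes as they then stand; what a row does not reach is not made up. A row lasts 1/8 s, in which the tool goes at most 62.5 mm and 10.7 degrees, less where a joint would pass 70% of its speed; a pose out of reach is approached as far as the arm can. A call with a number of a shift or a turn outside -1 to 1 is refused whole. A call with a gripper value outside its range is refused whole. The fingers move at their own pace and stop on an object; "grip_force" is the grip in N (left out, the last holds). Time passes only in rows, so rows that do not move let the fingers close. It gives the time, the measured TCP pose, the force, the opening and the grip force at its end, in the units of the state.
- env.state(): the state, without advancing time (a new reading comes with each control period).
- env.camera(name): name is "scene" or "top"; returns (picture, depth): 480x640x3 uint8, blue, green, red; 480x640 float32, m along the optical axis (not along the pixel's ray), 0 where there is no reading.
- env.camera_model(name): a dict with "K" (3x3 intrinsics, pixels), "extrinsics" (4x4, takes a point from camera to world coordinates). Camera axes: x right, y down, z forward; pixel columns grow to the right and rows downward; lengths in m; the calibration is good to about 2 mm. A picture is of the moment at which its call begins. camera_model takes no time and is no camera call.
- env.hand_in(): hands the job in; it is judged then, once.
The state is a dict: "time": time; "qpos": joint angles; "dq": joint speeds; "effort": joint torques, N m; "tcp_pos": TCP position; "orientation": TCP orientation; "contact_force": force on the tool from outside, world axes, zero at the start; "wrist_torque": the same for the moment, N m; "width": finger opening in m; "finger_force": force on a finger pad.
Only numpy, scipy, OpenCV 4.12 (cv2) and the standard library are available. Lean on these libraries where they do the work, as an engineer would, in place of code of your own. Each camera call takes 0.05 s, during which the arm holds its last target. There are 200 camera calls.

TASK

Make up the white kitting board for the workshop. First lay all three black rubber mounts flat in the red outlined places; only then stand every white coolant tank in the tray (two or three of them) upright in the middle of a mount, down on its floor; and only when all the tanks stand on the board, turn each cap clockwise until it is fully home and its ratchet has clicked over. If something gets knocked out of place, put it right, and leave the other stock on the bench where it is.

Things in the scene. Friction and masses are not known exactly. Their poses are not given: they have to be found in the camera images.
- mount1_c (a point): black rubber mount, a shallow open-topped rectangular tray, 110 mm (its x) by 66 mm (its y), 24 mm high, 300 g; floor 10 mm thick, side walls 4 mm thick standing 14 mm above the floor, so the recess is 102 by 58 mm. The point is its centre, 12 mm above its underside; z up. Same either way round. It can be gripped across its 66 mm width.
- mount2_c (a point): black rubber mount, a shallow open-topped rectangular tray, 110 mm (its x) by 66 mm (its y), 24 mm high, 300 g; floor 10 mm thick, side walls 4 mm thick standing 14 mm above the floor, so the recess is 102 by 58 mm. The point is its centre, 12 mm above its underside; z up. Same either way round. It can be gripped across its 66 mm width.
- mount3_c (a point): black rubber mount, a shallow open-topped rectangular tray, 110 mm (its x) by 66 mm (its y), 24 mm high, 300 g; floor 10 mm thick, side walls 4 mm thick standing 14 mm above the floor, so the recess is 102 by 58 mm. The point is its centre, 12 mm above its underside; z up. Same either way round. It can be gripped across its 66 mm width.
- place1 (a point): marked place on the fixed white kitting board (385 by 160 by 6 mm): centre of a red outline, 124 mm along x by 80 mm along y, flush with the board's top (6 mm above the bench). A mount belongs here with its long x axis along this x axis, either way round. The three places lie side by side, 125 mm apart along y.
- place2 (a point): marked place on the fixed white kitting board (385 by 160 by 6 mm): centre of a red outline, 124 mm along x by 80 mm along y, flush with the board's top (6 mm above the bench). A mount belongs here with its long x axis along this x axis, either way round. The three places lie side by side, 125 mm apart along y.
- place3 (a point): marked place on the fixed white kitting board (385 by 160 by 6 mm): centre of a red outline, 124 mm along x by 80 mm along y, flush with the board's top (6 mm above the bench). A mount belongs here with its long x axis along this x axis, either way round. The three places lie side by side, 125 mm apart along y.
- tank1_c (a point): white plastic coolant reservoir, block-shaped body 92 mm (its x) by 50 mm (its y) by 100 mm high, empty, about 270 g with its cap (mass varies), standing upright in the shallow carton tray at the start (tray floor 3 mm, rim 6 mm above the bench). The point is the body's centre, 50 mm above its foot; z up. Same either way round. The screw cap sits on the middle of the top; its top is 132 mm above the foot. May be gripped across the 50 mm width, high up. May be absent.
- cap1_grip (a point): click-stop cap of tank1: black ribbed disc 46 mm across (from 104 to 116 mm above the tank's foot) with a raised yellow grip bar on top, 42 mm long (x of this point) by 14 mm wide (y) by 16 mm high. The point is the centre of the bar, on the cap's axis, 124 mm above the tank's foot; it turns with the cap. Clockwise from above tightens. The cap does not rise or sink noticeably as it turns.
- core1 (a joint): thread of tank1's cap, rad, growing clockwise (tightening): starts between 0.2 and 0.8, stops hard at 2.0 = fully home; takes about 0.03 N m to turn.
- cap1 (a joint): ratchet of tank1's cap: angle, rad, that the outer shell with the bar has slipped clockwise past the threaded core. 0 at the start and while the thread turns; once the thread is home and the torque exceeds about 0.1 N m the shell slips, one click per 0.52 rad (12 teeth a turn); let go before the first tooth has passed, it tends to spring back. Extra clicks do no harm. Turned anticlockwise, the thread comes undone again.
- tank2_c (a point): white plastic coolant reservoir, block-shaped body 92 mm (its x) by 50 mm (its y) by 100 mm high, empty, about 270 g with its cap (mass varies), standing upright in the shallow carton tray at the start (tray floor 3 mm, rim 6 mm above the bench). The point is the body's centre, 50 mm above its foot; z up. Same either way round. The screw cap sits on the middle of the top; its top is 132 mm above the foot. May be gripped across the 50 mm width, high up. May be absent.
- cap2_grip (a point): click-stop cap of tank2: black ribbed disc 46 mm across (from 104 to 116 mm above the tank's foot) with a raised yellow grip bar on top, 42 mm long (x of this point) by 14 mm wide (y) by 16 mm high. The point is the centre of the bar, on the cap's axis, 124 mm above the tank's foot; it turns with the cap. Clockwise from above tightens. The cap does not rise or sink noticeably as it turns.
- core2 (a joint): thread of tank2's cap, rad, growing clockwise (tightening): starts between 0.2 and 0.8, stops hard at 2.0 = fully home; takes about 0.03 N m to turn.
- cap2 (a joint): ratchet of tank2's cap: angle, rad, that the outer shell with the bar has slipped clockwise past the threaded core. 0 at the start and while the thread turns; once the thread is home and the torque exceeds about 0.1 N m the shell slips, one click per 0.52 rad (12 teeth a turn); let go before the first tooth has passed, it tends to spring back. Extra clicks do no harm. Turned anticlockwise, the thread comes undone again.
- tank3_c (a point): white plastic coolant reservoir, block-shaped body 92 mm (its x) by 50 mm (its y) by 100 mm high, empty, about 270 g with its cap (mass varies), standing upright in the shallow carton tray at the start (tray floor 3 mm, rim 6 mm above the bench). The point is the body's centre, 50 mm above its foot; z up. Same either way round. The screw cap sits on the middle of the top; its top is 132 mm above the foot. May be gripped across the 50 mm width, high up. May be absent.
- cap3_grip (a point): click-stop cap of tank3: black ribbed disc 46 mm across (from 104 to 116 mm above the tank's foot) with a raised yellow grip bar on top, 42 mm long (x of this point) by 14 mm wide (y) by 16 mm high. The point is the centre of the bar, on the cap's axis, 124 mm above the tank's foot; it turns with the cap. Clockwise from above tightens. The cap does not rise or sink noticeably as it turns.
- core3 (a joint): thread of tank3's cap, rad, growing clockwise (tightening): starts between 0.2 and 0.8, stops hard at 2.0 = fully home; takes about 0.03 N m to turn.
- cap3 (a joint): ratchet of tank3's cap: angle, rad, that the outer shell with the bar has slipped clockwise past the threaded core. 0 at the start and while the thread turns; once the thread is home and the torque exceeds about 0.1 N m the shell slips, one click per 0.52 rad (12 teeth a turn); let go before the first tooth has passed, it tends to spring back. Extra clicks do no harm. Turned anticlockwise, the thread comes undone again.
- bluebin_c (a point): blue stock bin with black bolts, 110 by 160 by 60 mm; the point is its centre, half-way up. Not part of the job.
- carton_c (a point): small closed cardboard carton, 100 by 150 by 70 mm; the point is its centre, half-way up. Not part of the job.
- tape_c (a point): roll of brown packing tape lying flat, 92 mm across, 48 mm high; the point is its centre, half-way up. Not part of the job.

How it is judged:
On the way, in this order (a step that is already met when the one before it is completed fails the run):
1. all three mounts lie flat in the marked places of the board, no tank on a mount yet (((horizontal distance between mount1_c and place1 below 0.015 m and angle between the x axis of mount1_c and the x axis of place1, either way round below 0.175 rad and z of mount1_c in the frame of place1 below 0.016 m and angle between mount1_c's own z axis and vertical below 0.08 rad) or (horizontal distance between mount1_c and place2 below 0.015 m and angle between the x axis of mount1_c and the x axis of place2, either way round below 0.175 rad and z of mount1_c in the frame of place2 below 0.016 m and angle between mount1_c's own z axis and vertical below 0.08 rad) or (horizontal distance between mount1_c and place3 below 0.015 m and angle between the x axis of mount1_c and the x axis of place3, either way round below 0.175 rad and z of mount1_c in the frame of place3 below 0.016 m and angle between mount1_c's own z axis and vertical below 0.08 rad)) and ((horizontal distance between mount2_c and place1 below 0.015 m and angle between the x axis of mount2_c and the x axis of place1, either way round below 0.175 rad and z of mount2_c in the frame of place1 below 0.016 m and angle between mount2_c's own z axis and vertical below 0.08 rad) or (horizontal distance between mount2_c and place2 below 0.015 m and angle between the x axis of mount2_c and the x axis of place2, either way round below 0.175 rad and z of mount2_c in the frame of place2 below 0.016 m and angle between mount2_c's own z axis and vertical below 0.08 rad) or (horizontal distance between mount2_c and place3 below 0.015 m and angle between the x axis of mount2_c and the x axis of place3, either way round below 0.175 rad and z of mount2_c in the frame of place3 below 0.016 m and angle between mount2_c's own z axis and vertical below 0.08 rad)) and ((horizontal distance between mount3_c and place1 below 0.015 m and angle between the x axis of mount3_c and the x axis of place1, either way round below 0.175 rad and z of mount3_c in the frame of place1 below 0.016 m and angle between mount3_c's own z axis and vertical below 0.08 rad) or (horizontal distance between mount3_c and place2 below 0.015 m and angle between the x axis of mount3_c and the x axis of place2, either way round below 0.175 rad and z of mount3_c in the frame of place2 below 0.016 m and angle between mount3_c's own z axis and vertical below 0.08 rad) or (horizontal distance between mount3_c and place3 below 0.015 m and angle between the x axis of mount3_c and the x axis of place3, either way round below 0.175 rad and z of mount3_c in the frame of place3 below 0.016 m and angle between mount3_c's own z axis and vertical below 0.08 rad)) and horizontal distance between each of tank1_c, tank2_c, tank3_c and mount1_c above 0.03 m and horizontal distance between each of tank1_c, tank2_c, tank3_c and mount2_c above 0.03 m and horizontal distance between each of tank1_c, tank2_c, tank3_c and mount3_c above 0.03 m), for 0.2 s.
2. every tank stands upright in the middle of a mount, no cap clicked yet (((horizontal distance between tank1_c and mount1_c below 0.009 m and z of tank1_c in the frame of mount1_c between 0.043 and 0.053 m and angle between tank1_c's own z axis and vertical below 0.08 rad) or (horizontal distance between tank1_c and mount2_c below 0.009 m and z of tank1_c in the frame of mount2_c between 0.043 and 0.053 m and angle between tank1_c's own z axis and vertical below 0.08 rad) or (horizontal distance between tank1_c and mount3_c below 0.009 m and z of tank1_c in the frame of mount3_c between 0.043 and 0.053 m and angle between tank1_c's own z axis and vertical below 0.08 rad)) and ((horizontal distance between tank2_c and mount1_c below 0.009 m and z of tank2_c in the frame of mount1_c between 0.043 and 0.053 m and angle between tank2_c's own z axis and vertical below 0.08 rad) or (horizontal distance between tank2_c and mount2_c below 0.009 m and z of tank2_c in the frame of mount2_c between 0.043 and 0.053 m and angle between tank2_c's own z axis and vertical below 0.08 rad) or (horizontal distance between tank2_c and mount3_c below 0.009 m and z of tank2_c in the frame of mount3_c between 0.043 and 0.053 m and angle between tank2_c's own z axis and vertical below 0.08 rad)) and ((horizontal distance between tank3_c and mount1_c below 0.009 m and z of tank3_c in the frame of mount1_c between 0.043 and 0.053 m and angle between tank3_c's own z axis and vertical below 0.08 rad) or (horizontal distance between tank3_c and mount2_c below 0.009 m and z of tank3_c in the frame of mount2_c between 0.043 and 0.053 m and angle between tank3_c's own z axis and vertical below 0.08 rad) or (horizontal distance between tank3_c and mount3_c below 0.009 m and z of tank3_c in the frame of mount3_c between 0.043 and 0.053 m and angle between tank3_c's own z axis and vertical below 0.08 rad)) and value of joint each of cap1, cap2, cap3 below 0.3 rad), for 0.2 s.
3. every cap is home and has clicked at least once (value of joint each of core1, core2, core3 above 1.9 rad and value of joint each of cap1, cap2, cap3 above 0.4 rad), for 0.1 s.
At the end, for the whole second after the job is handed in: Each mount flat on the board within 15 mm and 10 degrees of a marked place; every tank upright on the floor of a mount, within 9 mm of its middle; every cap's thread home (over 1.9 of 2.0 rad) and its ratchet slipped over 0.4 rad (one click); all at rest (all of step 3 and ((horizontal distance between mount1_c and place1 below 0.015 m and angle between the x axis of mount1_c and the x axis of place1, either way round below 0.175 rad and z of mount1_c in the frame of place1 below 0.016 m and angle between mount1_c's own z axis and vertical below 0.08 rad) or (horizontal distance between mount1_c and place2 below 0.015 m and angle between the x axis of mount1_c and the x axis of place2, either way round below 0.175 rad and z of mount1_c in the frame of place2 below 0.016 m and angle between mount1_c's own z axis and vertical below 0.08 rad) or (horizontal distance between mount1_c and place3 below 0.015 m and angle between the x axis of mount1_c and the x axis of place3, either way round below 0.175 rad and z of mount1_c in the frame of place3 below 0.016 m and angle between mount1_c's own z axis and vertical below 0.08 rad)) and ((horizontal distance between mount2_c and place1 below 0.015 m and angle between the x axis of mount2_c and the x axis of place1, either way round below 0.175 rad and z of mount2_c in the frame of place1 below 0.016 m and angle between mount2_c's own z axis and vertical below 0.08 rad) or (horizontal distance between mount2_c and place2 below 0.015 m and angle between the x axis of mount2_c and the x axis of place2, either way round below 0.175 rad and z of mount2_c in the frame of place2 below 0.016 m and angle between mount2_c's own z axis and vertical below 0.08 rad) or (horizontal distance between mount2_c and place3 below 0.015 m and angle between the x axis of mount2_c and the x axis of place3, either way round below 0.175 rad and z of mount2_c in the frame of place3 below 0.016 m and angle between mount2_c's own z axis and vertical below 0.08 rad)) and ((horizontal distance between mount3_c and place1 below 0.015 m and angle between the x axis of mount3_c and the x axis of place1, either way round below 0.175 rad and z of mount3_c in the frame of place1 below 0.016 m and angle between mount3_c's own z axis and vertical below 0.08 rad) or (horizontal distance between mount3_c and place2 below 0.015 m and angle between the x axis of mount3_c and the x axis of place2, either way round below 0.175 rad and z of mount3_c in the frame of place2 below 0.016 m and angle between mount3_c's own z axis and vertical below 0.08 rad) or (horizontal distance between mount3_c and place3 below 0.015 m and angle between the x axis of mount3_c and the x axis of place3, either way round below 0.175 rad and z of mount3_c in the frame of place3 below 0.016 m and angle between mount3_c's own z axis and vertical below 0.08 rad)) and ((horizontal distance between tank1_c and mount1_c below 0.009 m and z of tank1_c in the frame of mount1_c between 0.043 and 0.053 m and angle between tank1_c's own z axis and vertical below 0.08 rad) or (horizontal distance between tank1_c and mount2_c below 0.009 m and z of tank1_c in the frame of mount2_c between 0.043 and 0.053 m and angle between tank1_c's own z axis and vertical below 0.08 rad) or (horizontal distance between tank1_c and mount3_c below 0.009 m and z of tank1_c in the frame of mount3_c between 0.043 and 0.053 m and angle between tank1_c's own z axis and vertical below 0.08 rad)) and ((horizontal distance between tank2_c and mount1_c below 0.009 m and z of tank2_c in the frame of mount1_c between 0.043 and 0.053 m and angle between tank2_c's own z axis and vertical below 0.08 rad) or (horizontal distance between tank2_c and mount2_c below 0.009 m and z of tank2_c in the frame of mount2_c between 0.043 and 0.053 m and angle between tank2_c's own z axis and vertical below 0.08 rad) or (horizontal distance between tank2_c and mount3_c below 0.009 m and z of tank2_c in the frame of mount3_c between 0.043 and 0.053 m and angle between tank2_c's own z axis and vertical below 0.08 rad)) and ((horizontal distance between tank3_c and mount1_c below 0.009 m and z of tank3_c in the frame of mount1_c between 0.043 and 0.053 m and angle between tank3_c's own z axis and vertical below 0.08 rad) or (horizontal distance between tank3_c and mount2_c below 0.009 m and z of tank3_c in the frame of mount2_c between 0.043 and 0.053 m and angle between tank3_c's own z axis and vertical below 0.08 rad) or (horizontal distance between tank3_c and mount3_c below 0.009 m and z of tank3_c in the frame of mount3_c between 0.043 and 0.053 m and angle between tank3_c's own z axis and vertical below 0.08 rad)) and linear speed of each of tank1, tank2, tank3, mount1, mount2, mount3 below 0.02 m/s); the robot touches nothing.
It fails at once if other stock on the bench (blue bin, carton, tape) moved by more than 30 mm (distance of any of bluebin_c, carton_c, tape_c from where it was at the start of the episode above 0.03 m).
Of tank1, tank2, tank3 only 2 to 3 are there at a start; the rules pass over those that are not, and their reading is None.
At some moment in a run one of mount1, mount2, mount3 may be knocked a few centimetres aside while the robot is not near it.
It also fails if it takes over 210 s, if anything falls off the work surface, if the arm or the gripper's body presses on something with over 40 N, if the wrist force passes 120 N, or if a joint passes its speed limit or range.

## Working session

There is one attempt and no reset: what is moved stays moved. The work goes in short steps, Python scripts to look and compute and a tool call to move; the robot and the scene stay as the last step left them, time stands still between calls to the robot, and variables do not carry over. Pictures are saved under pics/ and viewed, at most 14 in all, crops included, and the job is handed in when it is done.

Besides the shell and the picture viewer there is one more tool, called as name(argument=value, ...) on one line, values as JSON. send_rows: Moves the arm, as the interface text tells. Shifts and turns lie within -1 to 1; 1 stands for 2 cm of shift or 6 degrees of turn. Its arguments: {"type":"object","properties":{"commands":{"type":"array"},"grip_force":{"type":"number"}},"required":["commands"]}

```bash
ls; mkdir -p pics
python3 - <<'E'
from bench import env
import cv2,numpy as np
print(env.state())
for n in("scene","top"):
    p,d=env.camera(n); cv2.imwrite(f"pics/{n}0.png",p); np.save(f"{n}0.npy",d); m=env.camera_model(n); print(n,m["K"],m["extrinsics"])
E
```

```text
pics
{'time': 0.0, 'qpos': array([ 1.09200324e+00,  3.20264810e-01,  1.56570984e+00, -3.67130923e-05,
        1.25742123e+00, -2.00092962e-02]), 'dq': array([ 0.00135707, -0.00038019,  0.00115914,  0.00102385, -0.00135014,
       -0.00093071]), 'effort': array([ 4.13164389e-04, -4.12464416e+01, -2.31971079e+01,  7.27136945e-02,
        4.57489199e-02, -1.47682804e-04]), 'tcp_pos': array([0.25442081, 0.515077  , 0.22412389]), 'orientation': array([ 2.27379774e-01,  9.73805743e-01, -8.78027295e-04, -2.05622396e-04]), 'contact_force': array([0.50244212, 0.37152987, 0.71245936]), 'wrist_torque': array([-0.08505243, -0.07474726,  0.00525568]), 'finger_force': 0.0, 'width': 0.09132286549625902}
scene [[439.75874163   0.         320.98229269]
 [  0.         439.75874163 240.67500804]
 [  0.           0.           1.        ]] [[ 0.72815098  0.57030248 -0.38019894  0.95182205]
 [ 0.68533164 -0.61452701  0.39073917 -0.36053665]
 [-0.010803   -0.54507947 -0.83831478  0.83278931]
 [ 0.          0.          0.          1.        ]]
top [[562.58810575   0.         304.43438682]
 [  0.         562.58810575 236.23537626]
 [  0.           0.           1.        ]] [[ 1.50288921e-03 -9.94844529e-01  1.01400709e-01  4.93710266e-01]
 [-9.99983650e-01 -9.35663916e-04  5.64122796e-03  3.20160739e-03]
 [-5.51726779e-03 -1.01407529e-01 -9.94829670e-01  1.34474457e+00]
 [ 0.00000000e+00  0.00000000e+00  0.00000000e+00  1.00000000e+00]]
```

View pics/top0.png

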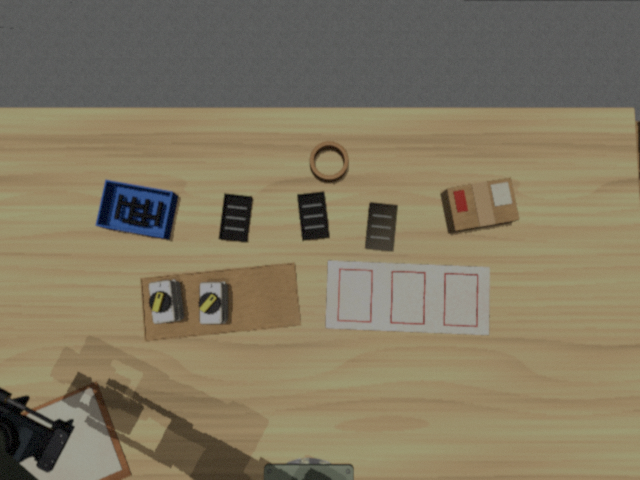

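View pics/scene0.png

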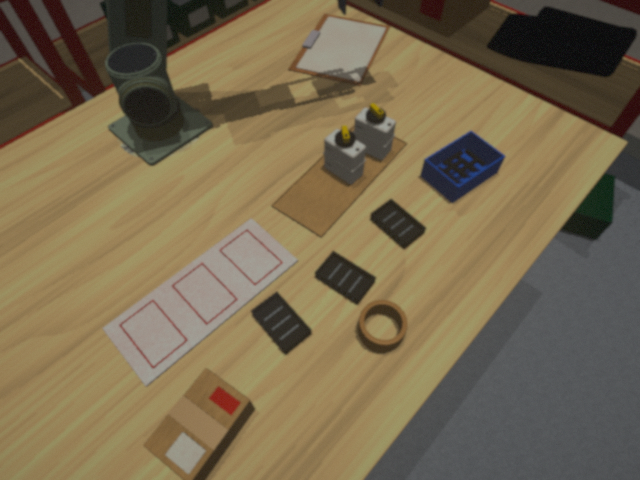

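The top view shows image up = +x and left = +y. There are two tanks, at (162,302) and (211,303). The mounts are at (236,218), (313,216) and (381,226), and the places at (355,295), (408,297) and (461,299). The scene view agrees, with the third tank slot empty.

```bash
cat > h.py <<'E'
from bench import env
import cv2,numpy as np
from scipy.spatial.transform import Rotation as R
def look(n="top"):
    p,d=env.camera(n); return p,d,env.camera_model(n)
def cast(uv,m,z):
    uv=np.asarray(uv,float).reshape(-1,2)
    r=np.c_[uv,np.ones(len(uv))]@np.linalg.inv(m["K"]).T@m["extrinsics"][:3,:3].T
    o=m["extrinsics"][:3,3]; return (o+r*((z-o[2])/r[:,2])[:,None])[:,:2]
def rect(c,m,z):
    "contour -> centre, long-axis azimuth deg (-90..90), sizes mm on plane z"
    P=cast(c,m,z); (cx,cy),(w,h),a=cv2.minAreaRect((P*1000).astype(np.float32))
    if h>w: w,h,a=h,w,a+90
    return np.round([cx/1000,cy/1000,z],4),round((a+90)%180-90,1),round(w),round(h)
def blobs(mask,amin,amax):
    cs=cv2.findContours(mask.astype(np.uint8),cv2.RETR_EXTERNAL,cv2.CHAIN_APPROX_NONE)[0]
    return sorted([c for c in cs if amin<cv2.contourArea(c)<amax],key=lambda c:c[:,0,0].mean())
def hsv(p): return cv2.split(cv2.cvtColor(p,cv2.COLOR_BGR2HSV))
def mounts(p,m,z=.012):
    H,S,V=hsv(p); k=(V<75).astype(np.uint8); k=cv2.morphologyEx(k,cv2.MORPH_CLOSE,np.ones((5,5)))
    k[:185]=0;k[345:]=0;k[:,:185]=0
    return [rect(c,m,z) for c in blobs(k,700,2500)]
def places(p,m):
    H,S,V=hsv(p); k=((H<10)|(H>170))&(S>60); k[:262]=0;k[335:]=0;k[:,:325]=0;k[:,492:]=0
    return [rect(c,m,.006) for c in blobs(k,800,2500)]
def bars(p,m,z=.127):
    H,S,V=hsv(p); k=(H>20)&(H<35)&(S>150)&(V>120); k[:250]=0;k[350:]=0
    return [rect(c,m,z) for c in blobs(k,20,400)]
def tops(p,d,m,lo=.09,hi=.112,zc=.103):
    v,u=np.mgrid[:480,:640]; r=np.stack([u,v,np.ones_like(u)],-1)@np.linalg.inv(m["K"]).T*d[...,None]
    w=r@m["extrinsics"][:3,:3].T+m["extrinsics"][:3,3]
    k=((w[...,2]>lo)&(w[...,2]<hi)&(d>0)).astype(np.uint8); k[:250]=0;k[350:]=0;k[:,:100]=0
    k=cv2.morphologyEx(k,cv2.MORPH_CLOSE,np.ones((15,15)))
    return [rect(c,m,zc) for c in blobs(k,300,3000)]
def pose():
    s=env.state(); M=R.from_quat(s["orientation"]).as_matrix()
    return s,M,np.degrees(np.arctan2(M[1,1],M[0,1]))
def plan(x,y,z,az=None,half=True):
    "turn (units about tool z) first, then shift (units, tool axes after the turn)"
    s,M,a=pose()
    if az is None: az=a
    t=a-az
    t=(t+90)%180-90 if half else t
    M2=M@R.from_euler("z",t,degrees=True).as_matrix()
    d=M2.T@(np.array([x,y,z])-s["tcp_pos"])
    print("tcp",s["tcp_pos"].round(4),"az",round(a,1),"q6",s["qpos"][5].round(2),"turn",round(t/6,2),"shift",(d/.02).round(2))
E
python3 - <<'E'
from h import *
p,d,m=look()
for n,r in(("mounts",mounts(p,m)),("places",places(p,m)),("bars",bars(p,m)),("tops",tops(p,d,m))):
    print(n,*r,sep="\n ")
E
```

```text
mounts
 (array([0.6738, 0.1756, 0.012 ]), -6.4, 111, 68)
 (array([ 0.6787, -0.0097,  0.012 ]), 6.4, 111, 65)
 (array([ 0.6539, -0.1712,  0.012 ]), -6.4, 109, 65)
places
 (array([ 0.4857, -0.2332,  0.006 ]), -2.1, 124, 81)
bars
tops
 (array([0.4758, 0.3225, 0.103 ]), 8.2, 91, 52)
 (array([0.4732, 0.215 , 0.103 ]), 1.2, 92, 48)
```

Run:
```python
from h import *
p=cv2.imread("pics/top0.png");m=env.camera_model("top")
H,S,V=hsv(p)
k=(((H<12)|(H>165))&(S>35)).astype(np.uint8); k[:264]=0;k[332:]=0;k[:,:330]=0;k[:,488:]=0
k=cv2.morphologyEx(k,cv2.MORPH_CLOSE,np.ones((3,3)))
for c in blobs(k,800,3500): print(rect(c,m,.006))
print(p[302,155:168].tolist(),H[302,155:168],S[302,155:168],V[302,155:168])
k=(H>20)&(H<35)&(S>140)&(V>90); k[:285]=0;k[320:]=0;k[:,230:]=0
for c in blobs(k,15,600): print(rect(c,m,.127),cv2.contourArea(c))
from h import plan
plan(.6539,-.1712,.15,83.6); plan(.6787,-.0097,.15,96.4); plan(.6738,.1756,.15,83.6)
```

```text
(array([ 0.4906, -0.1084,  0.006 ]), -2.4, 126, 82)
(array([ 0.4856, -0.2333,  0.006 ]), -2.4, 126, 82)
(array([ 0.4805, -0.3582,  0.006 ]), -2.9, 127, 81)
[[73, 147, 153], [74, 150, 153], [81, 156, 158], [76, 153, 154], [74, 146, 149], [52, 111, 120], [22, 60, 68], [21, 30, 34], [25, 26, 31], [36, 35, 35], [41, 41, 42], [34, 35, 38], [36, 36, 37]] [ 28  29  29  30  29  26  25  21   5 120   0   8   0] [133 132 124 129 128 145 173  98  49   7   6  27   7] [153 153 158 154 149 120  68  34  31  36  42  38  37]
tcp [0.2545 0.5152 0.2243] az 63.7 q6 -0.02 turn -3.31 shift [-23.67 -31.88   3.74]
tcp [0.2545 0.5152 0.2243] az 63.7 q6 -0.02 turn -5.45 shift [-18.16 -28.44   3.73]
tcp [0.2545 0.5152 0.2243] az 63.7 q6 -0.02 turn -3.31 shift [-22.73 -14.53   3.72]
```

send_rows(commands=[[[0,0,0],[0,0,-0.83],91],[[0,0,0],[0,0,-0.83],91],[[0,0,0],[0,0,-0.83],91],[[0,0,0],[0,0,-0.83],91],[[-0.99,-0.63,0],[0,0,0],91]], grip_force=30)

```text
time: 0.78
tcp_pos: [0.2723, 0.5012, 0.2245]
orientation: [0.054, 0.999, -0.0, -0.0]
contact_force: [-1.0, -0.0, 0.1]
width: 0.091
finger_force: 0.0
```

send_rows(commands=[[[-0.99,-0.63,0],[0,0,0],91],[[-0.99,-0.63,0],[0,0,0],91],[[-0.99,-0.63,0],[0,0,0],91],[[-0.99,-0.63,0],[0,0,0],91],[[-0.99,-0.63,0],[0,0,0],91]])

```text
time: 1.4
tcp_pos: [0.3648, 0.4266, 0.2246]
orientation: [0.056, 0.998, -0.0, -0.0]
contact_force: [0.8, 0.6, 0.2]
width: 0.0905
finger_force: 0.0
```

send_rows(commands=[[[-0.99,-0.63,0],[0,0,0],91],[[-0.99,-0.63,0],[0,0,0],91],[[-0.99,-0.63,0],[0,0,0],91],[[-0.99,-0.63,0],[0,0,0],91],[[-0.99,-0.63,0],[0,0,0],91]])

```text
time: 2.02
tcp_pos: [0.4562, 0.353, 0.2246]
orientation: [0.056, 0.998, -0.0, -0.0]
contact_force: [0.4, 0.4, -0.4]
width: 0.0908
finger_force: 0.0
```

send_rows(commands=[[[-0.99,-0.63,0],[0,0,0],91],[[-0.99,-0.63,0],[0,0,0],91],[[-0.99,-0.63,0],[0,0,0],91],[[-0.99,-0.63,0],[0,0,0],91],[[-0.99,-0.63,0.8],[0,0,0],91]])

```text
time: 2.65
tcp_pos: [0.549, 0.2796, 0.2096]
orientation: [0.056, 0.998, 0.001, 0.001]
contact_force: [0.2, 0.5, 0.1]
width: 0.0909
finger_force: 0.0
```

send_rows(commands=[[[-0.99,-0.63,0.8],[0,0,0],91],[[-0.99,-0.63,0.8],[0,0,0],91],[[-0.99,-0.63,0.8],[0,0,0],91],[[0,0,0.8],[0,0,0],91],[[0,0,0.8],[0,0,0],91]])

```text
time: 3.28
tcp_pos: [0.6017, 0.236, 0.1276]
orientation: [0.056, 0.998, 0.0, -0.0]
contact_force: [-0.1, -0.0, 0.3]
width: 0.0911
finger_force: 0.0
```

Run:
```python
from h import *
plan(.6738,.1756,.013,83.6)
```

```text
tcp [0.6017 0.236  0.1276] az 83.6 q6 -1.1 turn 0.0 shift [-3.93 -2.6   5.73]
```

send_rows(commands=[[[-0.98,-0.65,0],[0,0,0],91],[[-0.98,-0.65,0],[0,0,0],91],[[-0.98,-0.65,0],[0,0,0],91],[[-0.99,-0.65,0],[0,0,0],91],[[0,0,1],[0,0,0],91]])

```text
time: 3.9
tcp_pos: [0.6783, 0.1735, 0.111]
orientation: [0.057, 0.998, 0.001, 0.003]
contact_force: [-0.6, -0.7, 1.4]
width: 0.0911
finger_force: 0.0
```

send_rows(commands=[[[0,0,1],[0,0,0],91],[[0,0,1],[0,0,0],91],[[0,0,1],[0,0,0],91],[[0,0,1],[0,0,0],91],[[0,0,0.7],[0,0,0],91]])

```text
time: 4.53
tcp_pos: [0.6753, 0.1746, 0.0144]
orientation: [0.056, 0.998, 0.0, 0.0]
contact_force: [-0.6, 0.6, -0.1]
width: 0.0914
finger_force: 0.0
```

send_rows(commands=[[[0,0,0],[0,0,0],50],[[0,0,0],[0,0,0],50],[[0,0,0],[0,0,0],50],[[0,0,0],[0,0,0],50],[[0,0,0],[0,0,0],50]], grip_force=30)

```text
time: 5.15
tcp_pos: [0.6751, 0.1755, 0.0161]
orientation: [0.055, 0.998, 0.0, 0.001]
contact_force: [1.3, -1.3, 3.8]
width: 0.0658
finger_force: 30.0
```

send_rows(commands=[[[0,0,-0.5],[0,0,0],50],[[0,0,-1],[0,0,0],50],[[0,0,-1],[0,0,0],50],[[0,0,-1],[0,0,0],50],[[0,0,0],[0,0,0],50]])

```text
time: 5.78
tcp_pos: [0.675, 0.176, 0.0864]
orientation: [0.056, 0.998, 0.001, 0.001]
contact_force: [0.1, 0.2, -3.0]
width: 0.0659
finger_force: 30.0
```

Run:
```python
from h import *
plan(.4906,-.1084,.02,87.6)
s=env.state();print(s["width"],s["finger_force"])
p,d,m=look();print(*mounts(p,m),sep="\n")
```

```text
tcp [0.675  0.176  0.0864] az 83.6 q6 -1.22 turn -0.66 shift [  8.63 -14.6    3.28]
0.06590300201171885 29.99993361532688
(array([ 0.679 , -0.0096,  0.012 ]), 6.9, 110, 64)
(array([ 0.6545, -0.1715,  0.012 ]), -5.7, 108, 64)
```

send_rows(commands=[[[0,0,0],[0,0,-0.66],50],[[0.58,-0.97,0],[0,0,0],50],[[0.58,-0.97,0],[0,0,0],50],[[0.58,-0.97,0],[0,0,0],50],[[0.58,-0.97,0],[0,0,0],50]])

```text
time: 6.45
tcp_pos: [0.6232, 0.0993, 0.0833]
orientation: [0.021, 1.0, -0.0, -0.002]
contact_force: [0.3, -0.7, -2.9]
width: 0.0659
finger_force: 30.0
```

send_rows(commands=[[[0.58,-0.97,0],[0,0,0],50],[[0.58,-0.97,0],[0,0,0],50],[[0.58,-0.97,0],[0,0,0],50],[[0.58,-0.97,0],[0,0,0],50],[[0.58,-0.97,0],[0,0,0],50]])

```text
time: 7.08
tcp_pos: [0.5619, 0.0043, 0.085]
orientation: [0.021, 1.0, 0.0, 0.0]
contact_force: [1.0, 1.0, -2.8]
width: 0.0656
finger_force: 30.0
```

send_rows(commands=[[[0.57,-0.98,0],[0,0,0],50],[[0.57,-0.98,0],[0,0,0],50],[[0.57,-0.98,0],[0,0,0],50],[[0.57,-0.98,0],[0,0,0],50],[[0.57,-0.98,0],[0,0,0],50]])

```text
time: 7.7
tcp_pos: [0.5009, -0.0913, 0.0851]
orientation: [0.021, 1.0, -0.0, 0.0]
contact_force: [0.7, 0.4, -2.7]
width: 0.0659
finger_force: 30.0
```

send_rows(commands=[[[0.57,-0.98,0.8],[0,0,0],50],[[0,0,0.8],[0,0,0],50],[[0,0,0.8],[0,0,0],50],[[0,0,0.3],[0,0,0],50],[[0,0,0],[0,0,0],50]])

```text
time: 8.32
tcp_pos: [0.4892, -0.1094, 0.0309]
orientation: [0.021, 1.0, 0.0, -0.0]
contact_force: [0.8, -1.3, -2.3]
width: 0.0662
finger_force: 30.0
```

Run:
```python
from h import *
plan(.4906,-.1084,.021,87.6)
```

```text
tcp [ 0.4892 -0.1094  0.0309] az 87.6 q6 -1.77 turn -0.0 shift [-0.07  0.05  0.49]
```

send_rows(commands=[[[-0.07,0.05,0.25],[0,0,0],50],[[0,0,0.2],[0,0,0],50],[[0,0,0],[0,0,0],50],[[0,0,0],[0,0,0],91],[[0,0,0],[0,0,0],91]])

```text
time: 8.95
tcp_pos: [0.4911, -0.1083, 0.0222]
orientation: [0.021, 1.0, -0.0, 0.0]
contact_force: [0.6, -0.1, -0.4]
width: 0.083
finger_force: 0.0
```

send_rows(commands=[[[0,0,0],[0,0,0],91],[[0,0,-0.5],[0,0,0],91],[[0,0,-1],[0,0,0],91],[[0,0,-1],[0,0,-0.75],91],[[0,0,-1],[0,0,-0.72],91]])

```text
time: 9.57
tcp_pos: [0.491, -0.1083, 0.0933]
orientation: [-0.057, 0.998, -0.0, 0.0]
contact_force: [-0.1, 0.6, 0.4]
width: 0.0912
finger_force: 0.0
```

send_rows(commands=[[[-0.99,0.39,0],[0,0,0],91],[[-0.99,0.39,0],[0,0,0],91],[[-0.99,0.39,0],[0,0,0],91],[[-0.99,0.39,0],[0,0,0],91],[[-0.99,0.39,0],[0,0,0],91]])

```text
time: 10.2
tcp_pos: [0.5863, -0.0572, 0.0911]
orientation: [-0.055, 0.998, 0.0, -0.0]
contact_force: [1.3, 0.2, 0.3]
width: 0.091
finger_force: 0.0
```

send_rows(commands=[[[-0.99,0.39,0],[0,0,0],91],[[-0.99,0.39,0],[0,0,0],91],[[-0.99,0.39,0],[0,0,0],91],[[-0.99,0.39,0],[0,0,0],91],[[-0.98,0.37,0],[0,0,0],91]])

```text
time: 10.82
tcp_pos: [0.68, -0.0076, 0.0908]
orientation: [-0.056, 0.998, 0.0, -0.0]
contact_force: [0.4, 0.3, -0.3]
width: 0.0909
finger_force: 0.0
```

Run:
```python
from h import *
plan(.6788,-.0097,.013,96.5)
```

```text
tcp [ 0.68   -0.0076  0.0908] az 96.4 q6 -1.71 turn -0.02 shift [ 0.07 -0.1   3.89]
```

send_rows(commands=[[[0.07,-0.1,0.97],[0,0,0],91],[[0,0,0.97],[0,0,0],91],[[0,0,0.97],[0,0,0],91],[[0,0,0.97],[0,0,0],91],[[0,0,0],[0,0,0],91]])

```text
time: 11.45
tcp_pos: [0.6778, -0.0105, 0.0128]
orientation: [-0.056, 0.998, 0.0, -0.001]
contact_force: [-0.1, 0.3, -0.3]
width: 0.0909
finger_force: 0.0
```

send_rows(commands=[[[0,0,0],[0,0,0],50],[[0,0,0],[0,0,0],50],[[0,0,0],[0,0,0],50],[[0,0,0],[0,0,0],50],[[0,0,-0.5],[0,0,0],50]])

```text
time: 12.08
tcp_pos: [0.6764, -0.0112, 0.0234]
orientation: [-0.056, 0.998, 0.0, -0.002]
contact_force: [-0.4, -0.3, -3.6]
width: 0.0659
finger_force: 30.0
```

send_rows(commands=[[[0,0,-1],[0,0,0],50],[[0,0,-1],[0,0,0.74],50],[[0,0,-1],[0,0,0.74],50],[[0.76,-0.96,0],[0,0,0],50],[[0.76,-0.96,0],[0,0,0],50]])

```text
time: 12.7
tcp_pos: [0.645, -0.0486, 0.0849]
orientation: [0.021, 1.0, -0.0, 0.0]
contact_force: [-0.5, 0.7, -1.9]
width: 0.0651
finger_force: 30.0
```

send_rows(commands=[[[0.76,-0.96,0],[0,0,0],50],[[0.76,-0.96,0],[0,0,0],50],[[0.76,-0.96,0],[0,0,0],50],[[0.76,-0.96,0],[0,0,0],50],[[0.76,-0.96,0],[0,0,0],50]])

```text
time: 13.32
tcp_pos: [0.5644, -0.1422, 0.0844]
orientation: [0.022, 1.0, -0.0, 0.0]
contact_force: [-0.5, -0.6, -2.8]
width: 0.0659
finger_force: 30.0
```

send_rows(commands=[[[0.76,-0.96,0],[0,0,0],50],[[0.76,-0.97,0],[0,0,0],50],[[0.76,-0.97,0],[0,0,0],50],[[0.77,-0.97,0],[0,0,0],50],[[0.77,-0.97,0],[0,0,0],50]])

```text
time: 13.95
tcp_pos: [0.4839, -0.2354, 0.0844]
orientation: [0.022, 1.0, -0.0, 0.0]
contact_force: [0.4, -0.3, -2.7]
width: 0.0658
finger_force: 30.0
```

send_rows(commands=[[[0,0,0.9],[0,0,0],50],[[0,0,0.9],[0,0,0],50],[[0,0,0.7],[0,0,0],50],[[0,0,0],[0,0,0],50]])

```text
time: 14.45
tcp_pos: [0.4841, -0.2342, 0.0334]
orientation: [0.022, 1.0, 0.001, -0.001]
contact_force: [0.1, 0.2, -2.5]
width: 0.066
finger_force: 30.0
```

Run:
```python
from h import *
plan(.4856,-.2333,.021,87.6)
```

```text
tcp [ 0.4841 -0.2342  0.0334] az 87.5 q6 -2.0 turn -0.01 shift [-0.08  0.05  0.62]
```

send_rows(commands=[[[-0.08,0.05,0.35],[0,0,0],50],[[0,0,0.31],[0,0,0],50],[[0,0,0],[0,0,0],50],[[0,0,0],[0,0,0],91],[[0,0,0],[0,0,0],91]])

```text
time: 15.08
tcp_pos: [0.4871, -0.2336, 0.0217]
orientation: [0.022, 1.0, -0.0, 0.001]
contact_force: [0.2, 0.8, 0.3]
width: 0.0831
finger_force: 0.0
```

send_rows(commands=[[[0,0,0],[0,0,0],91],[[0,0,-0.5],[0,0,0],91],[[0,0,-1],[0,0,0],91],[[0,0,-1],[0,0,0.58],91],[[0,0,-1],[0,0,0],91]])

```text
time: 15.7
tcp_pos: [0.4868, -0.2334, 0.0926]
orientation: [0.052, 0.999, -0.0, 0.0]
contact_force: [-0.1, -0.8, 0.1]
width: 0.091
finger_force: 0.0
```

send_rows(commands=[[[-0.9,0.44,0],[0,0,0],91],[[-0.9,0.44,0],[0,0,0],91],[[-0.9,0.44,0],[0,0,0],91],[[-0.9,0.44,0],[0,0,0],91],[[-0.9,0.44,0],[0,0,0],91]])

```text
time: 16.32
tcp_pos: [0.5821, -0.1981, 0.0904]
orientation: [0.052, 0.999, 0.0, -0.0]
contact_force: [-0.2, 0.2, -1.1]
width: 0.0911
finger_force: 0.0
```

send_rows(commands=[[[-0.9,0.44,0],[0,0,0],91],[[-0.9,0.44,0],[0,0,0],91],[[-0.9,0.44,0],[0,0,0],91],[[-0.86,0.44,0],[0,0,0],91],[[0,0,0],[0,0,0],91]])

```text
time: 16.95
tcp_pos: [0.6565, -0.1702, 0.0902]
orientation: [0.051, 0.999, 0.0, -0.0]
contact_force: [-0.2, 0.6, -0.3]
width: 0.0909
finger_force: 0.0
```

Run:
```python
from h import *
plan(.6542,-.1714,.013,84)
p,d,m=look(); cv2.imwrite("pics/t1.png",p);print(*mounts(p,m),sep="\n")
```

```text
tcp [ 0.6565 -0.1702  0.0902] az 84.1 q6 -1.74 turn 0.02 shift [ 0.11 -0.07  3.86]
```

View pics/t1.png

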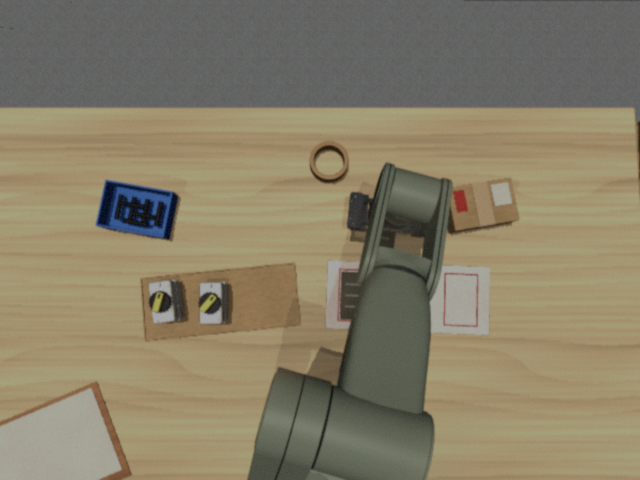

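send_rows(commands=[[[0.11,-0.07,0.97],[0,0,0],91],[[0,0,0.97],[0,0,0],91],[[0,0,0.97],[0,0,0],91],[[0,0,0.95],[0,0,0],91],[[0,0,0],[0,0,0],91]])

```text
time: 17.62
tcp_pos: [0.6521, -0.1725, 0.0129]
orientation: [0.052, 0.999, 0.0, -0.001]
contact_force: [-0.1, 0.4, -0.8]
width: 0.091
finger_force: 0.0
```

send_rows(commands=[[[0,0,0],[0,0,0],50],[[0,0,0],[0,0,0],50],[[0,0,0],[0,0,0],50],[[0,0,0],[0,0,0],50],[[0,0,-0.5],[0,0,0],50]])

```text
time: 18.25
tcp_pos: [0.6517, -0.1721, 0.023]
orientation: [0.052, 0.999, 0.0, -0.002]
contact_force: [-0.2, 0.3, -2.8]
width: 0.0661
finger_force: 30.0
```

send_rows(commands=[[[0,0,-1],[0,0,0],50],[[0,0,-1],[0,0,-0.3],50],[[0,0,-1],[0,0,-0.28],50],[[0.83,-0.97,0],[0,0,0],50],[[0.83,-0.97,0],[0,0,0],50]])

```text
time: 18.88
tcp_pos: [0.6159, -0.2107, 0.0832]
orientation: [0.021, 1.0, 0.0, -0.001]
contact_force: [0.1, -0.2, -3.2]
width: 0.0657
finger_force: 30.0
```

send_rows(commands=[[[0.83,-0.97,0],[0,0,0],50],[[0.83,-0.97,0],[0,0,0],50],[[0.83,-0.97,0],[0,0,0],50],[[0.83,-0.97,0],[0,0,0],50],[[0.83,-0.97,0],[0,0,0],50]])

```text
time: 19.5
tcp_pos: [0.5286, -0.3045, 0.0833]
orientation: [0.022, 1.0, 0.0, -0.001]
contact_force: [-0.6, -0.1, -3.3]
width: 0.0659
finger_force: 30.0
```

send_rows(commands=[[[0.83,-0.97,0],[0,0,0],50],[[0.83,-0.97,0],[0,0,0],50],[[0.82,-0.97,0],[0,0,0],50],[[0,0,0.9],[0,0,0],50],[[0,0,0.9],[0,0,0],50]])

```text
time: 20.12
tcp_pos: [0.4769, -0.3602, 0.0472]
orientation: [0.023, 1.0, 0.0, -0.0]
contact_force: [0.3, 0.7, -3.3]
width: 0.0655
finger_force: 30.0
```

send_rows(commands=[[[0,0,0.7],[0,0,0],50],[[0,0,0],[0,0,0],50]])

```text
time: 20.38
tcp_pos: [0.4774, -0.3588, 0.0325]
orientation: [0.022, 1.0, 0.001, -0.001]
contact_force: [0.1, -0.4, -3.0]
width: 0.0658
finger_force: 30.0
```

Run:
```python
from h import *
plan(.4807,-.3582,.021,87.6)
```

```text
tcp [ 0.4774 -0.3588  0.0325] az 87.5 q6 -2.19 turn -0.02 shift [-0.17  0.04  0.58]
```

send_rows(commands=[[[-0.05,0.04,0.32],[0,0,0],50],[[0,0,0.3],[0,0,0],50],[[0,0,0],[0,0,0],50],[[0,0,0],[0,0,0],91],[[0,0,0],[0,0,0],91]])

```text
time: 21.0
tcp_pos: [0.4804, -0.3587, 0.0223]
orientation: [0.021, 1.0, -0.0, 0.001]
contact_force: [0.2, -1.0, -0.6]
width: 0.0829
finger_force: 0.0
```

send_rows(commands=[[[0,0,0],[0,0,0],91],[[0,0,-0.5],[0,0,0],91],[[0,0,-1],[0,0,0],91],[[0,0,-1],[0,0,0],91],[[0,0,-1],[0,0,0],91]])

```text
time: 21.62
tcp_pos: [0.48, -0.3585, 0.093]
orientation: [0.022, 1.0, -0.0, 0.0]
contact_force: [0.6, -0.1, 0.0]
width: 0.0913
finger_force: 0.0
```

send_rows(commands=[[[0,1,-1],[0,0,0],91],[[0,1,-1],[0,0,0],91],[[0,1,-1],[0,0,0],91],[[0,1,-1],[0,0,0],91],[[0,1,-1],[0,0,0],91]])

```text
time: 22.25
tcp_pos: [0.4841, -0.2564, 0.1929]
orientation: [0.021, 1.0, 0.0, 0.0]
contact_force: [0.8, 0.1, 0.4]
width: 0.091
finger_force: 0.0
```

send_rows(commands=[[[0,1,-1],[0,0,0],91],[[0,1,-1],[0,0,0],91],[[0,1,0],[0,0,0],91],[[0,1,0],[0,0,0],91],[[0,1,0],[0,0,0],91]])

```text
time: 22.88
tcp_pos: [0.4879, -0.1569, 0.2306]
orientation: [0.021, 1.0, 0.0, -0.001]
contact_force: [0.0, -0.2, 0.9]
width: 0.0915
finger_force: 0.0
```

send_rows(commands=[[[0,1,0],[0,0,0],91],[[0,1,0],[0,0,0],91],[[0,1,0],[0,0,0],91],[[0,1,0],[0,0,0],91],[[0,1,0],[0,0,0],91]])

```text
time: 23.5
tcp_pos: [0.4923, -0.0573, 0.2307]
orientation: [0.022, 1.0, 0.0, -0.001]
contact_force: [-0.1, 0.4, 0.1]
width: 0.0911
finger_force: 0.0
```

send_rows(commands=[[[0,1,0],[0,0,0],91],[[0,1,0],[0,0,0],91],[[0,1,0],[0,0,0],91],[[0,1,0],[0,0,0],91],[[0,1,0],[0,0,0],91]])

```text
time: 24.12
tcp_pos: [0.4965, 0.0425, 0.2307]
orientation: [0.022, 1.0, -0.0, -0.001]
contact_force: [-0.7, 0.4, 0.9]
width: 0.0912
finger_force: 0.0
```

Run:
```python
from h import *
plan(.4732,.215,.2,91.2); plan(.4758,.3225,.2,98.2)
p,d,m=look(); cv2.imwrite("pics/t2.png",p);print(*mounts(p,m,.018),sep="\n")
```

```text
tcp [0.4965 0.0425 0.2307] az 87.5 q6 -1.47 turn -0.61 shift [0.98 8.65 1.54]
tcp [0.4965 0.0425 0.2307] az 87.5 q6 -1.47 turn -1.78 shift [-0.98 14.    1.54]
(array([0.4761, 0.0779, 0.018 ]), 4.5, 190, 161)
(array([ 0.4896, -0.1069,  0.018 ]), -2.9, 106, 65)
(array([ 0.4882, -0.2325,  0.018 ]), -2.6, 108, 67)
(array([ 0.4798, -0.3569,  0.018 ]), -1.7, 108, 68)
```

View pics/t2.png

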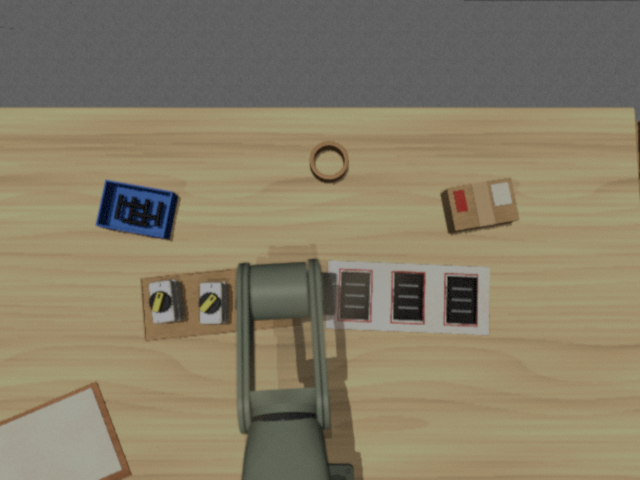

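```bash
cat >> h.py <<'E'
def bars(p,m,z=.127):
    H,S,V=hsv(p); k=(H>22)&(H<35)&(S>115)&(V>110)
    k&=cv2.boxFilter((V<60).astype(np.float32),-1,(25,25))>.05
    k[:270]=0;k[330:]=0
    return [(rect(c,m,z),cv2.contourArea(c)) for c in blobs(k,25,400)]
E
python3 - <<'E'
from h import *
for f in("top0","t2"):
    p=cv2.imread(f"pics/{f}.png");m=env.camera_model("top")
    print(*bars(p,m),sep="\n")
p,d,m=look(); print(tops(p,d,m))
p,d,m=look("scene"); cv2.imwrite("pics/s2.png",p)
E
```

```text
((array([0.4767, 0.3271, 0.127 ]), -14.6, 39, 13), 89.0)
((array([0.4742, 0.2182, 0.127 ]), -40.7, 39, 14), 100.0)
((array([0.4765, 0.3272, 0.127 ]), -14.6, 40, 13), 93.5)
((array([0.4737, 0.2185, 0.127 ]), -40.1, 40, 14), 102.5)
[(array([0.4756, 0.3242, 0.103 ]), 8.2, 91, 54), (array([0.4732, 0.215 , 0.103 ]), 1.2, 92, 48)]
```

Run:
```python
from h import *
p=cv2.imread("pics/t2.png");m=env.camera_model("top")
c=cv2.resize(p[265:345,130:240],None,fx=7,fy=7,interpolation=cv2.INTER_CUBIC); cv2.imwrite("pics/c2.png",c)
H,S,V=hsv(p); k=((S<40)&(V>120)).astype(np.uint8);k[:270]=0;k[335:]=0;k[:,:140]=0;k[:,235:]=0
k=cv2.morphologyEx(k,cv2.MORPH_CLOSE,np.ones((21,21)))
for b in blobs(k,200,3000): print(rect(b,m,.103))
```

```text
(array([0.4772, 0.325 , 0.103 ]), 0.1, 92, 55)
(array([0.4741, 0.2136, 0.103 ]), 0.1, 89, 53)
```

View pics/c2.png

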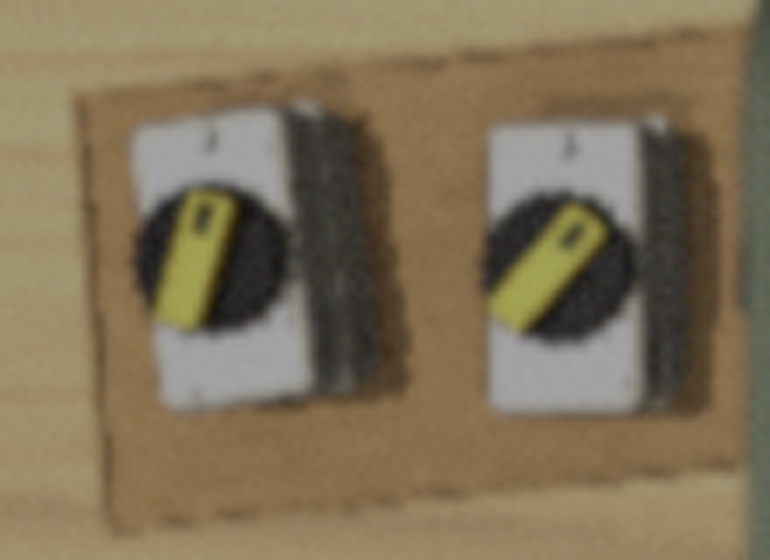

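send_rows(commands=[[[0.11,0.97,0],[0,0,-0.5],80],[[0.12,0.97,0],[0,0,0],80],[[0.12,0.97,0],[0,0,0],80],[[0.12,0.97,0],[0,0,0],80],[[0.12,0.97,0],[0,0,0],80]])

```text
time: 24.9
tcp_pos: [0.4852, 0.138, 0.2312]
orientation: [-0.004, 1.0, -0.0, -0.0]
contact_force: [-0.4, -0.2, -0.2]
width: 0.0797
finger_force: 0.0
```

send_rows(commands=[[[0.12,0.97,0],[0,0,0],80],[[0.12,0.97,0],[0,0,0],80],[[0.12,0.97,0],[0,0,0],80],[[0.12,0.97,0],[0,0,0],80],[[0,0,0],[0,0,0],80]])

```text
time: 25.52
tcp_pos: [0.4749, 0.2167, 0.2314]
orientation: [-0.006, 1.0, -0.0, -0.0]
contact_force: [0.6, -0.3, -0.3]
width: 0.0801
finger_force: 0.0
```

Run:
```python
from h import *
plan(.4738,.217,.083,90.5)
```

```text
tcp [0.4749 0.2167 0.2314] az 90.6 q6 -1.18 turn 0.02 shift [0.06 0.02 7.42]
```

send_rows(commands=[[[0.05,0.02,0.93],[0,0,0],80],[[0,0,0.93],[0,0,0],80],[[0,0,0.93],[0,0,0],80],[[0,0,0.93],[0,0,0],80],[[0,0,0.93],[0,0,0],80]])

```text
time: 26.15
tcp_pos: [0.4742, 0.2155, 0.138]
orientation: [-0.005, 1.0, -0.0, 0.0]
contact_force: [0.4, -0.7, -0.0]
width: 0.08
finger_force: 0.0
```

send_rows(commands=[[[0,0,0.93],[0,0,0],80],[[0,0,0.93],[0,0,0],80],[[0,0,0.89],[0,0,0],80],[[0,0,0],[0,0,0],80],[[0,0,0],[0,0,0],40]], grip_force=20)

```text
time: 26.78
tcp_pos: [0.4746, 0.2161, 0.0842]
orientation: [-0.005, 1.0, 0.0, 0.001]
contact_force: [-0.8, -0.2, -0.1]
width: 0.0726
finger_force: 0.0
```

send_rows(commands=[[[0,0,0],[0,0,0],40],[[0,0,0],[0,0,0],40],[[0,0,0],[0,0,0],40],[[0,0,0],[0,0,0],40],[[0,0,-0.3],[0,0,0],40]])

```text
time: 27.4
tcp_pos: [0.4733, 0.2158, 0.089]
orientation: [-0.005, 1.0, -0.0, -0.001]
contact_force: [0.1, -0.5, -3.4]
width: 0.0499
finger_force: 19.9
```

send_rows(commands=[[[0,0,-0.7],[0,0,0],40],[[0,0,-1],[0,0,0],40],[[0,0,-1],[0,0,0],40],[[0,0,-1],[0,0,0.45],40],[[0,0,-0.5],[0,0,0],40]])

```text
time: 28.02
tcp_pos: [0.4745, 0.2163, 0.1751]
orientation: [0.019, 1.0, 0.0, 0.001]
contact_force: [-0.5, -0.4, -2.9]
width: 0.0501
finger_force: 19.9
```

Run:
```python
from h import *
plan(.481,-.3572,.1,87.8)
```

```text
tcp [0.4745 0.2163 0.1751] az 87.9 q6 -1.13 turn 0.01 shift [ -1.42 -28.65   3.73]
```

send_rows(commands=[[[-0.05,-0.6,0],[0,0,0],40],[[-0.05,-1,0],[0,0,0],40],[[-0.05,-1,0],[0,0,0],40],[[-0.05,-1,0],[0,0,0],40],[[-0.05,-1,0],[0,0,0],40]])

```text
time: 28.65
tcp_pos: [0.4747, 0.1218, 0.1726]
orientation: [0.019, 1.0, -0.001, -0.001]
contact_force: [1.1, -0.4, -2.8]
width: 0.0497
finger_force: 19.9
```

send_rows(commands=[[[-0.05,-1,0],[0,0,0],40],[[-0.05,-1,0],[0,0,0],40],[[-0.05,-1,0],[0,0,0],40],[[-0.05,-1,0],[0,0,0],40],[[-0.05,-1,0],[0,0,0],40]])

```text
time: 29.28
tcp_pos: [0.4756, 0.0219, 0.1726]
orientation: [0.019, 1.0, -0.0, -0.001]
contact_force: [-0.3, -0.2, -3.1]
width: 0.05
finger_force: 19.9
```

send_rows(commands=[[[-0.05,-1,0],[0,0,0],40],[[-0.05,-1,0],[0,0,0],40],[[-0.05,-1,0],[0,0,0],40],[[-0.05,-1,0],[0,0,0],40],[[-0.05,-1,0],[0,0,0],40]])

```text
time: 29.9
tcp_pos: [0.4766, -0.078, 0.1726]
orientation: [0.019, 1.0, 0.0, -0.001]
contact_force: [-0.1, -0.2, -3.1]
width: 0.0503
finger_force: 19.9
```

send_rows(commands=[[[-0.05,-1,0],[0,0,0],40],[[-0.05,-1,0],[0,0,0],40],[[-0.05,-1,0],[0,0,0],40],[[-0.05,-1,0],[0,0,0],40],[[-0.05,-1,0],[0,0,0],40]])

```text
time: 30.52
tcp_pos: [0.4779, -0.1778, 0.1727]
orientation: [0.019, 1.0, 0.0, -0.001]
contact_force: [0.7, 0.1, -3.3]
width: 0.0501
finger_force: 19.9
```

send_rows(commands=[[[-0.05,-1,0],[0,0,0],40],[[-0.05,-1,0],[0,0,0],40],[[-0.05,-1,0],[0,0,0],40],[[-0.05,-1,0],[0,0,0],40],[[-0.05,-1,0],[0,0,0],40]])

```text
time: 31.15
tcp_pos: [0.4805, -0.2778, 0.1735]
orientation: [0.019, 1.0, 0.0, 0.0]
contact_force: [0.1, -0.1, -2.7]
width: 0.0505
finger_force: 19.9
```

send_rows(commands=[[[-0.05,-1,0],[0,0,0],40],[[-0.05,-1,0],[0,0,0],40],[[-0.05,-1,0],[0,0,0],40],[[0,-0.05,0.8],[0,0,0],40],[[0,0,0.8],[0,0,0],40]])

```text
time: 31.78
tcp_pos: [0.4806, -0.3369, 0.1399]
orientation: [0.019, 1.0, 0.001, -0.001]
contact_force: [-0.2, 1.1, -3.6]
width: 0.05
finger_force: 19.9
```

send_rows(commands=[[[0,0,0],[0,0,0],40],[[0,0,0],[0,0,0],40]])

```text
time: 32.02
tcp_pos: [0.4813, -0.337, 0.1414]
orientation: [0.019, 1.0, 0.0, -0.0]
contact_force: [-0.0, 0.2, -2.7]
width: 0.0504
finger_force: 19.9
```

Run:
```python
from h import *
plan(.481,-.3572,.1,87.8)
for n in("top","scene"):
    p,d,m=look(n); cv2.imwrite(f"pics/{n}3.png",p)
```

```text
tcp [ 0.4813 -0.337   0.1414] az 87.9 q6 -2.16 turn 0.01 shift [-0.02 -1.01  2.07]
```

View pics/scene3.png

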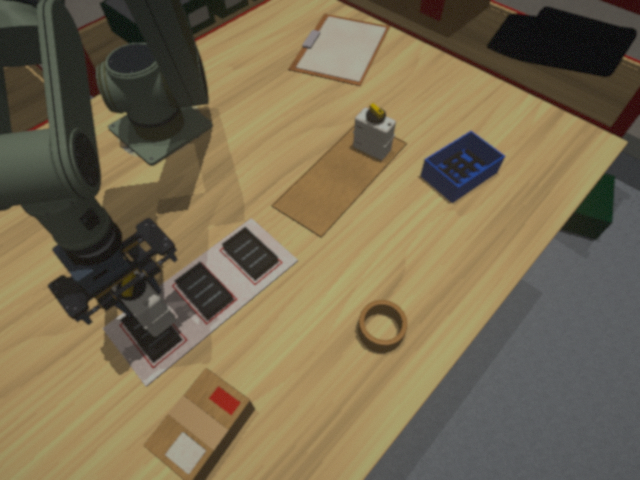

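The scene view shows the held tank at (150,305), just short of the far place. The three mounts are still in their outlines.

send_rows(commands=[[[0,-1,0],[0,0,0],40],[[0,0,0],[0,0,0],40],[[0,0,0.7],[0,0,0],40],[[0,0,0.7],[0,0,0],40],[[0,0,0.4],[0,0,0],40]])

```text
time: 32.75
tcp_pos: [0.4797, -0.3567, 0.1037]
orientation: [0.019, 1.0, 0.001, -0.001]
contact_force: [0.5, -0.3, -3.4]
width: 0.0501
finger_force: 19.9
```

send_rows(commands=[[[0,0,0.2],[0,0,0],40],[[0,0,0.1],[0,0,0],40],[[0,0,0.1],[0,0,0],40],[[0,0,0],[0,0,0],40]])

```text
time: 33.25
tcp_pos: [0.4805, -0.3576, 0.0977]
orientation: [0.019, 1.0, -0.0, 0.0]
contact_force: [0.1, 0.3, -3.7]
width: 0.05
finger_force: 19.9
```

Run:
```python
from h import *
plan(.481,-.3572,.0965,87.8); print(env.state()["contact_force"])
```

```text
tcp [ 0.4805 -0.3576  0.0977] az 87.8 q6 -2.19 turn 0.01 shift [-0.02  0.02  0.06]
[ 0.14455556  0.32069073 -3.66860771]
```

send_rows(commands=[[[0,0,0.1],[0,0,0],40],[[0,0,0],[0,0,0],40],[[0,0,0],[0,0,0],80],[[0,0,0],[0,0,0],80],[[0,0,0],[0,0,0],80]])

```text
time: 33.88
tcp_pos: [0.4804, -0.3576, 0.0954]
orientation: [0.019, 1.0, -0.0, 0.0]
contact_force: [0.2, -0.4, 0.7]
width: 0.0775
finger_force: 0.0
```

send_rows(commands=[[[0,0,-1],[0,0,0],80],[[0,0,-1],[0,0,0],80],[[0,0,-1],[0,0,0],80],[[0,0,-1],[0,0,0],80],[[0,0,-1],[0,0,0],80]])

```text
time: 34.5
tcp_pos: [0.4804, -0.3575, 0.196]
orientation: [0.019, 1.0, 0.0, -0.0]
contact_force: [0.1, -0.3, 0.6]
width: 0.0801
finger_force: 0.0
```

send_rows(commands=[[[0,0,-1],[0,0,0],80],[[0,0,-1],[0,0,0],80],[[0.05,1,0],[0,0,0],80],[[0.05,1,0],[0,0,0],80],[[0.05,1,0],[0,0,0],80]])

```text
time: 35.12
tcp_pos: [0.4791, -0.2952, 0.2344]
orientation: [0.019, 1.0, 0.001, -0.001]
contact_force: [0.1, 0.0, -0.2]
width: 0.0805
finger_force: 0.0
```

send_rows(commands=[[[0.05,1,0],[0,0,0],80],[[0.05,1,0],[0,0,0],80],[[0.05,1,0],[0,0,0],80],[[0.05,1,0],[0,0,0],80],[[0.05,1,0],[0,0,0],80]])

```text
time: 35.75
tcp_pos: [0.4784, -0.196, 0.2356]
orientation: [0.019, 1.0, 0.0, 0.0]
contact_force: [0.3, -0.4, -0.4]
width: 0.0799
finger_force: 0.0
```

send_rows(commands=[[[0.05,1,0],[0,0,0],80],[[0.05,1,0],[0,0,0],80],[[0.05,1,0],[0,0,0],80],[[0.05,1,0],[0,0,0],80],[[0.05,1,0],[0,0,0],80]])

```text
time: 36.38
tcp_pos: [0.4772, -0.0959, 0.2356]
orientation: [0.019, 1.0, 0.0, 0.0]
contact_force: [-0.4, -0.7, -0.7]
width: 0.08
finger_force: 0.0
```

send_rows(commands=[[[0.05,1,0],[0,0,0],80],[[0.05,1,0],[0,0,0],80],[[0.05,1,0],[0,0,0],80],[[0.05,1,0],[0,0,0],80],[[0.05,1,0],[0,0,0],80]])

```text
time: 37.0
tcp_pos: [0.4758, 0.0042, 0.2356]
orientation: [0.019, 1.0, 0.0, 0.0]
contact_force: [-0.6, 0.1, 0.2]
width: 0.0799
finger_force: 0.0
```

send_rows(commands=[[[0.05,1,0],[0,0,0],80],[[0.05,1,0],[0,0,0],80],[[0.05,1,0],[0,0,0],80],[[0.05,1,0],[0,0,0],80],[[0.05,1,0],[0,0,0],80]])

```text
time: 37.62
tcp_pos: [0.4745, 0.1043, 0.2356]
orientation: [0.019, 1.0, 0.0, 0.0]
contact_force: [0.6, -1.0, 0.2]
width: 0.08
finger_force: 0.0
```

send_rows(commands=[[[0.05,1,0],[0,0,0],80],[[0.05,1,0],[0,0,0],80],[[0.05,1,0],[0,0,0],80],[[0.05,1,0],[0,0,0],80],[[0,1,0],[0,0,0],80]])

```text
time: 38.25
tcp_pos: [0.4742, 0.2043, 0.2356]
orientation: [0.019, 1.0, 0.0, 0.0]
contact_force: [-0.8, 0.2, 0.2]
width: 0.0801
finger_force: 0.0
```

send_rows(commands=[[[0,1,0],[0,0,-0.5],80],[[0,1,0],[0,0,-0.5],80],[[0,1,0],[0,0,-0.5],80],[[0,0,0],[0,0,0],80]])

```text
time: 38.75
tcp_pos: [0.4736, 0.2644, 0.2354]
orientation: [-0.061, 0.998, -0.0, -0.0]
contact_force: [0.6, -0.2, -0.3]
width: 0.08
finger_force: 0.0
```

Run:
```python
from h import *
plan(.4764,.326,.083,97)
p,d,m=look(); cv2.imwrite("pics/t4.png",p);print(*mounts(p,m,.018),*bars(p,m,.14),sep="\n")
```

```text
tcp [0.4736 0.2644 0.2354] az 97.0 q6 -1.2 turn -0.0 shift [-0.52  3.04  7.62]
(array([ 0.4881, -0.2324,  0.018 ]), -2.5, 108, 67)
(array([ 0.4794, -0.3675,  0.018 ]), -1.4, 107, 89)
((array([ 0.4789, -0.3574,  0.14  ]), -42.2, 39, 14), 91.5)
```

View pics/t4.png

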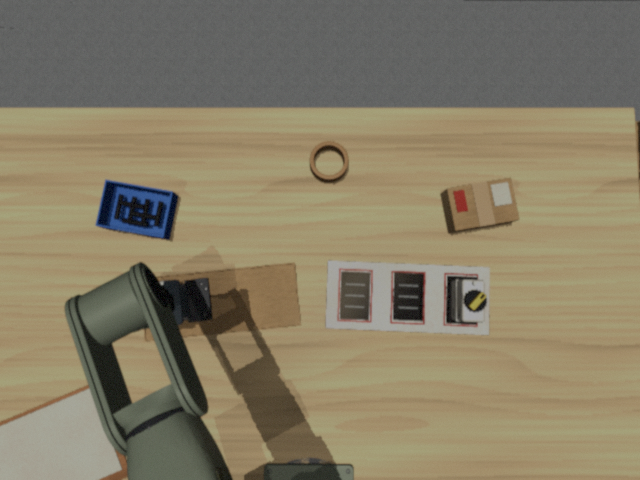

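The top view shows the first tank at (470,300), upright on the right-hand mount. The mounts at (355,296) and (408,298) are in place.

send_rows(commands=[[[-0.17,1,0],[0,0,0],80],[[-0.17,1,0],[0,0,0],80],[[-0.18,1,0],[0,0,0],80],[[0,0.04,0],[0,0,0],80],[[0,0,0.95],[0,0,0],80]])

```text
time: 39.42
tcp_pos: [0.4775, 0.3254, 0.2175]
orientation: [-0.06, 0.998, 0.001, 0.001]
contact_force: [0.5, 0.2, 0.4]
width: 0.08
finger_force: 0.0
```

send_rows(commands=[[[0,0,0.95],[0,0,0],80],[[0,0,0.95],[0,0,0],80],[[0,0,0.95],[0,0,0],80],[[0,0,0.95],[0,0,0],80],[[0,0,0.95],[0,0,0],80]])

```text
time: 40.05
tcp_pos: [0.4768, 0.3243, 0.121]
orientation: [-0.06, 0.998, -0.0, -0.0]
contact_force: [-0.5, -0.6, 0.1]
width: 0.08
finger_force: 0.0
```

send_rows(commands=[[[0,0,0.95],[0,0,0],80],[[0,0,0.95],[0,0,0],80],[[0,0,0],[0,0,0],80],[[0,0,0],[0,0,0],40],[[0,0,0],[0,0,0],40]], grip_force=20)

```text
time: 40.67
tcp_pos: [0.4774, 0.325, 0.0846]
orientation: [-0.06, 0.998, 0.0, 0.001]
contact_force: [-0.0, -0.3, -0.5]
width: 0.0631
finger_force: 0.0
```

send_rows(commands=[[[0,0,0],[0,0,0],40],[[0,0,0],[0,0,0],40],[[0,0,0],[0,0,0],40],[[0,0,-0.3],[0,0,0],40],[[0,0,-0.7],[0,0,0],40]])

```text
time: 41.3
tcp_pos: [0.4759, 0.3241, 0.103]
orientation: [-0.06, 0.998, -0.001, -0.001]
contact_force: [0.4, -0.5, -2.0]
width: 0.0503
finger_force: 19.7
```

send_rows(commands=[[[0,0,-1],[0,0,0.52],40],[[0,0,-1],[0,0,0.52],40],[[0,0,-1],[0,0,0.51],40],[[0,0,-0.5],[0,0,0],40],[[0,0,0],[0,0,0],40]])

```text
time: 41.92
tcp_pos: [0.477, 0.3248, 0.1743]
orientation: [0.021, 1.0, 0.0, 0.001]
contact_force: [-0.4, -0.7, -3.5]
width: 0.0505
finger_force: 19.7
```

Run:
```python
from h import *
plan(.4898,-.1075,.0965,87.7)
```

```text
tcp [0.477  0.3248 0.1743] az 87.6 q6 -0.95 turn -0.02 shift [ -1.5  -21.58   3.87]
```

send_rows(commands=[[[-0.07,-0.6,0],[0,0,0],40],[[-0.07,-1,0],[0,0,0],40],[[-0.07,-1,0],[0,0,0],40],[[-0.07,-1,0],[0,0,0],40],[[-0.07,-1,0],[0,0,0],40]])

```text
time: 42.55
tcp_pos: [0.4798, 0.2307, 0.1736]
orientation: [0.022, 1.0, -0.0, 0.0]
contact_force: [-0.6, 0.4, -2.9]
width: 0.0505
finger_force: 19.7
```

send_rows(commands=[[[-0.07,-1,0],[0,0,0],40],[[-0.07,-1,0],[0,0,0],40],[[-0.07,-1,0],[0,0,0],40],[[-0.07,-1,0],[0,0,0],40],[[-0.07,-1,0],[0,0,0],40]])

```text
time: 43.18
tcp_pos: [0.4826, 0.1309, 0.1736]
orientation: [0.021, 1.0, 0.0, 0.0]
contact_force: [0.3, -0.4, -3.2]
width: 0.0506
finger_force: 19.7
```

send_rows(commands=[[[-0.07,-1,0],[0,0,0],40],[[-0.07,-1,0],[0,0,0],40],[[-0.07,-1,0],[0,0,0],40],[[-0.07,-1,0],[0,0,0],40],[[-0.07,-1,0],[0,0,0],40]])

```text
time: 43.8
tcp_pos: [0.4851, 0.0307, 0.1736]
orientation: [0.022, 1.0, 0.0, 0.0]
contact_force: [0.4, -0.9, -3.2]
width: 0.0506
finger_force: 19.7
```

send_rows(commands=[[[-0.07,-1,0],[0,0,0],40],[[-0.07,-1,0],[0,0,0],40],[[-0.07,-1,0],[0,0,0],40],[[-0.07,-1,0],[0,0,0],40],[[-0.07,-0.98,0],[0,0,0],40]])

```text
time: 44.42
tcp_pos: [0.4877, -0.0691, 0.1736]
orientation: [0.022, 1.0, 0.0, 0.0]
contact_force: [-0.3, 0.2, -2.3]
width: 0.05
finger_force: 19.7
```

send_rows(commands=[[[-0.07,-1,0],[0,0,0],40],[[-0.03,-1,0],[0,0,0],40],[[0,0,0.9],[0,0,0],40],[[0,0,0.9],[0,0,0],40],[[0,0,0],[0,0,0],40]])

```text
time: 45.05
tcp_pos: [0.4869, -0.1081, 0.1365]
orientation: [0.022, 1.0, 0.0, -0.002]
contact_force: [-1.1, -0.1, -3.2]
width: 0.0507
finger_force: 19.7
```

Run:
```python
from h import *
plan(.4898,-.1075,.0965,87.7)
p,d,m=look("scene"); cv2.imwrite("pics/s5.png",p)
```

```text
tcp [ 0.4869 -0.1081  0.1365] az 87.5 q6 -1.77 turn -0.03 shift [-0.15  0.04  2.  ]
```

View pics/s5.png

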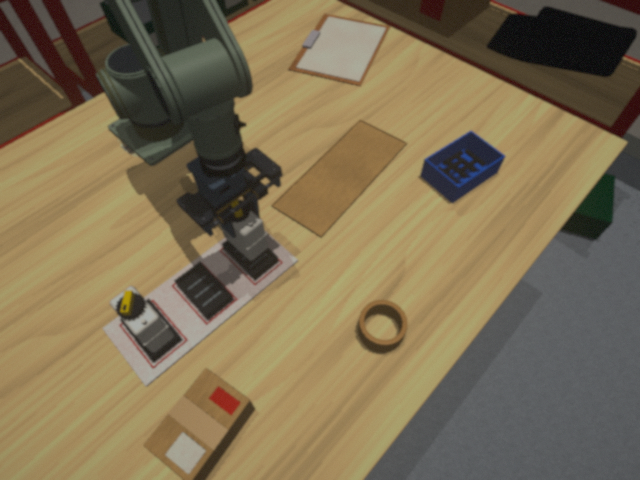

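The scene view shows the second tank held at (245,235) over the near mount. The first tank stands at (150,330), and the mount row looks undisturbed.

send_rows(commands=[[[-0.08,0.04,0.5],[0,0,0],40],[[0,0,0.5],[0,0,0],40],[[0,0,0.4],[0,0,0],40],[[0,0,0.2],[0,0,0],40],[[0,0,0.15],[0,0,0],40]])

```text
time: 45.72
tcp_pos: [0.4899, -0.1071, 0.1023]
orientation: [0.021, 1.0, 0.0, -0.0]
contact_force: [0.3, -0.2, -2.8]
width: 0.0505
finger_force: 19.7
```

send_rows(commands=[[[0,0,0.1],[0,0,0],40],[[0,0,0.1],[0,0,0],40],[[0,0,0],[0,0,0],40]])

```text
time: 46.1
tcp_pos: [0.4898, -0.1071, 0.0985]
orientation: [0.022, 1.0, 0.0, -0.0]
contact_force: [0.1, -0.6, -3.8]
width: 0.0501
finger_force: 19.7
```

Run:
```python
from h import *
plan(.4898,-.1075,.0965,87.7); print(env.state()["contact_force"])
```

```text
tcp [ 0.4898 -0.1071  0.0985] az 87.5 q6 -1.77 turn -0.03 shift [ 0.   -0.02  0.1 ]
[ 0.12240353 -0.62169714 -3.7638906 ]
```

send_rows(commands=[[[0,0,0.12],[0,0,0],40],[[0,0,0],[0,0,0],40],[[0,0,0],[0,0,0],80],[[0,0,0],[0,0,0],80],[[0,0,0],[0,0,0],80]])

```text
time: 46.72
tcp_pos: [0.4899, -0.1071, 0.0961]
orientation: [0.022, 1.0, 0.0, 0.0]
contact_force: [0.0, 0.1, -0.0]
width: 0.0777
finger_force: 0.0
```

send_rows(commands=[[[0,0,-1],[0,0,0],80],[[0,0,-1],[0,0,0],80],[[0,0,-1],[0,0,0],80],[[0,0,-1],[0,0,0],80],[[0,0,-1],[0,0,0],80]])

```text
time: 47.35
tcp_pos: [0.4898, -0.1071, 0.1967]
orientation: [0.022, 1.0, 0.0, -0.0]
contact_force: [-0.2, 0.2, -0.1]
width: 0.0798
finger_force: 0.0
```

send_rows(commands=[[[0,0,-1],[0,0,0],80],[[0,0,-1],[0,0,0],80],[[0,1,0],[0,0,0],50],[[0,1,0],[0,0,0],50],[[0,1,0],[0,0,0],50]])

```text
time: 47.98
tcp_pos: [0.4924, -0.0466, 0.2361]
orientation: [0.022, 1.0, 0.0, 0.0]
contact_force: [0.9, -0.5, -0.3]
width: 0.0527
finger_force: 0.0
```

send_rows(commands=[[[0,1,0],[0,0,0],40],[[0,1,0],[0,0,0],40],[[0,1,0],[0,0,0],40],[[0,1,0],[0,0,0],40],[[0,1,0],[0,0,0],40]])

```text
time: 48.6
tcp_pos: [0.4967, 0.0534, 0.236]
orientation: [0.022, 1.0, 0.0, -0.0]
contact_force: [0.4, -0.0, 0.3]
width: 0.0401
finger_force: 0.0
```

Run:
```python
from h import *
p,d,m=look(); cv2.imwrite("pics/t6.png",p);print(*mounts(p,m,.018),*bars(p,m,.14),*tops(p,d,m,.1,.125,.116),sep="\n")
cv2.imwrite("pics/c6.png",cv2.resize(p[255:345,320:500],None,fx=4,fy=4,interpolation=cv2.INTER_CUBIC))
s=env.state();print(s["tcp_pos"],s["qpos"])
```

```text
(array([0.4765, 0.0855, 0.018 ]), -86.1, 191, 191)
(array([ 0.4712, -0.2464,  0.018 ]), -2.6, 108, 67)
(array([ 0.4795, -0.3675,  0.018 ]), -1.4, 107, 89)
((array([ 0.4789, -0.3574,  0.14  ]), -41.7, 39, 13), 86.5)
(array([ 0.4888, -0.1053,  0.116 ]), -0.3, 91, 50)
(array([ 0.4789, -0.3532,  0.116 ]), -1.5, 91, 52)
[0.49681213 0.055413   0.23595959] [ 0.08663507  0.19376371  1.7107585   0.00233964  1.23691244 -1.4429358 ]
```

View pics/c6.png

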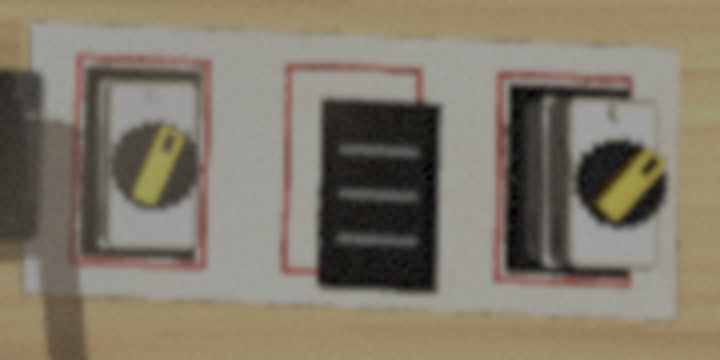

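The crop shows the middle mount has been knocked off its outline to about crop (380,197), which is world (.471,-.246). Both tanks stand well on the outer mounts. The gripper body won't fit between the tanks across y, so I'll pinch the mount's far end wall with the jaw along x and slide it back.

send_rows(commands=[[[0,0,0],[0,0,1],40],[[0,0,0],[0,0,1],40],[[0,0,0],[0,0,1],40],[[0,0,0],[0,0,1],40],[[0,0,0],[0,0,1],40]])

```text
time: 49.28
tcp_pos: [0.4967, 0.0523, 0.236]
orientation: [0.281, 0.96, -0.0, -0.0]
contact_force: [0.6, 0.2, 0.3]
width: 0.0401
finger_force: 0.0
```

send_rows(commands=[[[0,0,0],[0,0,1],40],[[0,0,0],[0,0,1],40],[[0,0,0],[0,0,1],40],[[0,0,0],[0,0,1],40],[[0,0,0],[0,0,1],40]])

```text
time: 49.9
tcp_pos: [0.4967, 0.0523, 0.236]
orientation: [0.52, 0.854, -0.0, -0.0]
contact_force: [0.2, -0.4, 0.4]
width: 0.0401
finger_force: 0.0
```

send_rows(commands=[[[0,0,0],[0,0,1],40],[[0,0,0],[0,0,1],40],[[0,0,0],[0,0,1],40],[[0,0,0],[0,0,1],40],[[0,0,0],[0,0,1],40]])

```text
time: 50.52
tcp_pos: [0.4967, 0.0523, 0.236]
orientation: [0.723, 0.69, -0.0, 0.0]
contact_force: [0.1, -0.9, -0.2]
width: 0.0403
finger_force: 0.0
```

send_rows(commands=[[[-1,0.13,0],[0,0,0],40],[[-1,0.13,0],[0,0,0],40],[[-1,0.13,0],[0,0,0],40],[[-1,0.13,0],[0,0,0],40],[[-1,0.13,0],[0,0,0],40]])

```text
time: 51.15
tcp_pos: [0.5053, -0.0488, 0.236]
orientation: [0.722, 0.692, -0.0, 0.0]
contact_force: [0.1, 0.7, 1.4]
width: 0.04
finger_force: 0.0
```

send_rows(commands=[[[-1,0.13,0],[0,0,0],40],[[-1,0.13,0],[0,0,0],40],[[-1,0.13,0],[0,0,0],40],[[-1,0.13,0],[0,0,0],40],[[-1,0.13,0],[0,0,0],40]])

```text
time: 51.78
tcp_pos: [0.5142, -0.1495, 0.2361]
orientation: [0.722, 0.692, 0.0, -0.0]
contact_force: [-0.4, 0.7, 0.4]
width: 0.0403
finger_force: 0.0
```

send_rows(commands=[[[-1,0.15,0],[0,0,0],40],[[-1,0.15,0],[0,0,0],40],[[-1,0.15,0],[0,0,0],40],[[-1,0.15,0],[0,0,0],40],[[-1,0.15,0],[0,0,0],40]])

```text
time: 52.4
tcp_pos: [0.5249, -0.2501, 0.2361]
orientation: [0.722, 0.692, 0.0, -0.0]
contact_force: [0.5, -0.2, 0.7]
width: 0.0398
finger_force: 0.0
```

Run:
```python
from h import *
plan(.5241,-.2488,.032,-2.6)
```

```text
tcp [ 0.5249 -0.2501  0.2361] az -2.5 q6 -0.42 turn 0.02 shift [ 0.06 -0.04 10.2 ]
```

send_rows(commands=[[[0.06,-0.04,1],[0,0,0],40],[[0,0,1],[0,0,0],40],[[0,0,1],[0,0,0],40],[[0,0,1],[0,0,0],40],[[0,0,1],[0,0,0],40]])

```text
time: 53.02
tcp_pos: [0.5242, -0.2482, 0.1355]
orientation: [0.722, 0.692, 0.0, 0.0]
contact_force: [0.3, 0.3, 0.7]
width: 0.0403
finger_force: 0.0
```

send_rows(commands=[[[0,0,1],[0,0,0],40],[[0,0,1],[0,0,0],40],[[0,0,1],[0,0,0],40],[[0,0,1],[0,0,0],40],[[0,0,1],[0,0,0],40]])

```text
time: 53.65
tcp_pos: [0.5243, -0.2483, 0.0355]
orientation: [0.722, 0.692, 0.0, 0.0]
contact_force: [0.0, 0.3, 0.0]
width: 0.0403
finger_force: 0.0
```

send_rows(commands=[[[0,0,0.2],[0,0,0],40],[[0,0,0],[0,0,0],2],[[0,0,0],[0,0,0],0],[[0,0,0],[0,0,0],0],[[0,0,0],[0,0,0],0]], grip_force=12)

```text
time: 54.28
tcp_pos: [0.5237, -0.2475, 0.0326]
orientation: [0.722, 0.692, -0.0, -0.0]
contact_force: [0.5, 1.0, -0.1]
width: 0.004
finger_force: 12.0
```

send_rows(commands=[[[0,0,0],[0,0,0],0],[[0,0,0],[0,0,0],0]])

```text
time: 54.52
tcp_pos: [0.5237, -0.2475, 0.0326]
orientation: [0.722, 0.692, -0.0, -0.0]
contact_force: [-3.1, -0.6, 5.8]
width: 0.004
finger_force: 12.0
```

Run:
```python
from h import *
plan(.5241,-.2488,.032,-2.6)
p,d,m=look(); H,S,V=hsv(p); print(*mounts(p,m,.018),sep="\n")
```

```text
tcp [ 0.5237 -0.2475  0.0326] az -2.5 q6 -0.42 turn 0.02 shift [-0.06  0.02  0.03]
```

send_rows(commands=[[[0.23,0.23,0],[0,0,0],0],[[0.23,0.24,0],[0,0,0],0],[[0.23,0.24,0],[0,0,0],0],[[0,0,0],[0,0,0],0],[[0,0,0],[0,0,0],40]])

```text
time: 55.2
tcp_pos: [0.5392, -0.2344, 0.0322]
orientation: [0.722, 0.692, 0.0, 0.0]
contact_force: [1.3, 0.6, 0.1]
width: 0.0113
finger_force: 0.0
```

send_rows(commands=[[[0,0,0],[0,0,0],40],[[0,0,0],[0,0,0],40],[[0,0,-1],[0,0,0],40],[[0,0,-1],[0,0,0],40],[[0,0,-1],[0,0,0],40]])

```text
time: 55.82
tcp_pos: [0.5388, -0.2342, 0.0925]
orientation: [0.722, 0.692, 0.0, -0.0]
contact_force: [0.7, -0.6, -0.5]
width: 0.0398
finger_force: 0.0
```

send_rows(commands=[[[0,0,-1],[0,0,0],40],[[0,0,-1],[0,0,0],40],[[0,0,-1],[0,0,0],40],[[0,0,-1],[0,0,0],40],[[0,0,-1],[0,0,0],40]])

```text
time: 56.45
tcp_pos: [0.5388, -0.2342, 0.1926]
orientation: [0.722, 0.692, 0.0, -0.0]
contact_force: [0.0, 0.5, -0.0]
width: 0.04
finger_force: 0.0
```

send_rows(commands=[[[0,0,-1],[0,0,-1],40],[[0,0,-1],[0,0,-1],40],[[0,0,0],[0,0,-1],40],[[0,0,0],[0,0,-1],40],[[0,0,0],[0,0,-1],40]])

```text
time: 57.08
tcp_pos: [0.5388, -0.2342, 0.232]
orientation: [0.517, 0.856, 0.0, -0.0]
contact_force: [0.5, 0.2, 0.1]
width: 0.0401
finger_force: 0.0
```

send_rows(commands=[[[0,0,0],[0,0,-1],40],[[0,0,0],[0,0,-1],40],[[0,0,0],[0,0,-1],40],[[0,0,0],[0,0,-1],40],[[0,0,0],[0,0,-1],40]])

```text
time: 57.7
tcp_pos: [0.5388, -0.2342, 0.2319]
orientation: [0.278, 0.961, 0.0, -0.0]
contact_force: [-0.3, 0.5, -0.2]
width: 0.0401
finger_force: 0.0
```

send_rows(commands=[[[0,0,0],[0,0,-1],40],[[0,0,0],[0,0,-1],40],[[0,0,0],[0,0,-0.35],40],[[0.53,0.98,0],[0,0,0],40],[[0.53,0.98,0],[0,0,0],40]])

```text
time: 58.32
tcp_pos: [0.5305, -0.1887, 0.232]
orientation: [0.16, 0.987, 0.0, -0.0]
contact_force: [-0.4, 0.0, 0.7]
width: 0.04
finger_force: 0.0
```

send_rows(commands=[[[0.53,0.98,0],[0,0,0],40],[[0.53,0.98,0],[0,0,0],40],[[0.53,0.98,0],[0,0,0],40],[[0.53,0.98,0],[0,0,0],40],[[0.53,0.98,0],[0,0,0],40]])

```text
time: 58.95
tcp_pos: [0.5113, -0.0791, 0.2322]
orientation: [0.159, 0.987, 0.0, 0.0]
contact_force: [0.2, 0.2, 0.4]
width: 0.04
finger_force: 0.0
```

send_rows(commands=[[[0.53,0.98,0],[0,0,0],40],[[0.53,0.98,0],[0,0,0],40],[[0.53,0.98,0],[0,0,0],40],[[0.53,0.98,0],[0,0,0],40],[[0.53,0.98,0],[0,0,0],40]])

```text
time: 59.58
tcp_pos: [0.4917, 0.0304, 0.2322]
orientation: [0.159, 0.987, 0.0, 0.0]
contact_force: [1.1, 0.7, -0.4]
width: 0.04
finger_force: 0.0
```

send_rows(commands=[[[0.53,0.98,0],[0,0,0],40],[[0.53,0.98,0],[0,0,0],40]])

```text
time: 59.82
tcp_pos: [0.4838, 0.0743, 0.2322]
orientation: [0.159, 0.987, 0.0, 0.0]
contact_force: [0.5, 0.0, -0.5]
width: 0.0396
finger_force: 0.0
```

Run:
```python
from h import *
p,d,m=look(); cv2.imwrite("pics/t7.png",p);print(*mounts(p,m,.018),sep="\n")
H,S,V=hsv(p); k=(H>18)&(H<36)&(S>95)&(V>70); k[:280]=0;k[318:]=0;k[:,:345]=0;k[:,488:]=0
print(*[(rect(c,m,.14),cv2.contourArea(c)) for c in blobs(k,25,400)],sep="\n")
print(*tops(p,d,m,.1,.125,.116),sep="\n")
cv2.imwrite("pics/c7.png",cv2.resize(p[255:345,320:500],None,fx=4,fy=4,interpolation=cv2.INTER_CUBIC))
plan(.4888,-.106,.16,71.6)
```

```text
(array([0.4826, 0.0963, 0.018 ]), -80.9, 238, 184)
(array([ 0.4865, -0.2334,  0.018 ]), -1.1, 108, 68)
(array([ 0.48  , -0.3676,  0.018 ]), -1.4, 109, 89)
((array([ 0.4884, -0.1061,  0.14  ]), -23.7, 41, 15), 113.0)
((array([ 0.4789, -0.3573,  0.14  ]), -41.7, 42, 17), 136.5)
(array([ 0.4887, -0.1052,  0.116 ]), -0.6, 91, 50)
(array([ 0.4789, -0.3532,  0.116 ]), -1.5, 91, 52)
tcp [0.4833 0.0764 0.2322] az 71.7 q6 -1.12 turn 0.02 shift [-3.14 -8.58  3.59]
```

View pics/c7.png

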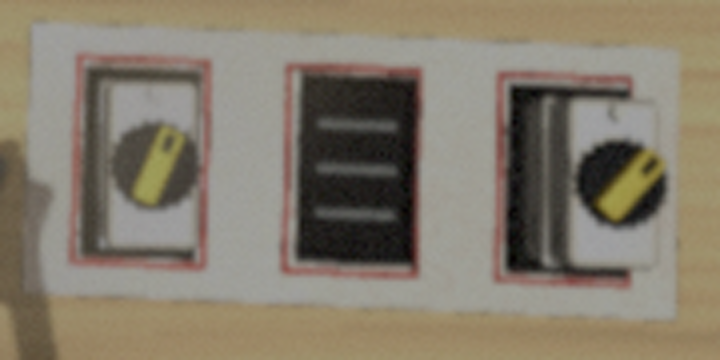

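The crop shows the middle mount back in its outline at crop (355,170). Both tanks are upright, with bars at crop (157,167) and (630,185). Now cap 1.

send_rows(commands=[[[0,0,0],[0,0,0.45],40],[[-0.39,-0.94,0],[0,0,0],40],[[-0.39,-0.94,0],[0,0,0],40],[[-0.39,-0.94,0],[0,0,0],40],[[-0.39,-0.94,0],[0,0,0],40]])

```text
time: 60.5
tcp_pos: [0.4863, -0.0089, 0.2322]
orientation: [0.183, 0.983, -0.0, 0.0]
contact_force: [0.3, -0.2, -0.2]
width: 0.0402
finger_force: 0.0
```

send_rows(commands=[[[-0.39,-0.94,0],[0,0,0],40],[[-0.39,-0.94,0],[0,0,0],40],[[-0.39,-0.94,0],[0,0,0],40],[[-0.39,-0.93,0],[0,0,0],40],[[-0.39,-0.93,0],[0,0,0],40]])

```text
time: 61.12
tcp_pos: [0.4891, -0.1103, 0.2322]
orientation: [0.183, 0.983, -0.0, 0.0]
contact_force: [0.2, 0.5, 0.0]
width: 0.0402
finger_force: 0.0
```

send_rows(commands=[[[0,0,1],[0,0,0],40],[[0,0,1],[0,0,0],40],[[0,0,1],[0,0,0],40],[[0,0,0],[0,0,0],40]])

```text
time: 61.62
tcp_pos: [0.4881, -0.1094, 0.171]
orientation: [0.183, 0.983, 0.0, -0.002]
contact_force: [0.2, 0.9, -0.4]
width: 0.0399
finger_force: 0.0
```

Run:
```python
from h import *
plan(.4886,-.1062,.145,69)
p,d,m=look("scene"); cv2.imwrite("pics/s8.png",cv2.resize(p[180:300,160:320],None,fx=5,fy=5,interpolation=cv2.INTER_CUBIC))
```

```text
tcp [ 0.4881 -0.1094  0.171 ] az 68.9 q6 -1.45 turn -0.01 shift [0.03 0.16 1.3 ]
```

View pics/s8.png

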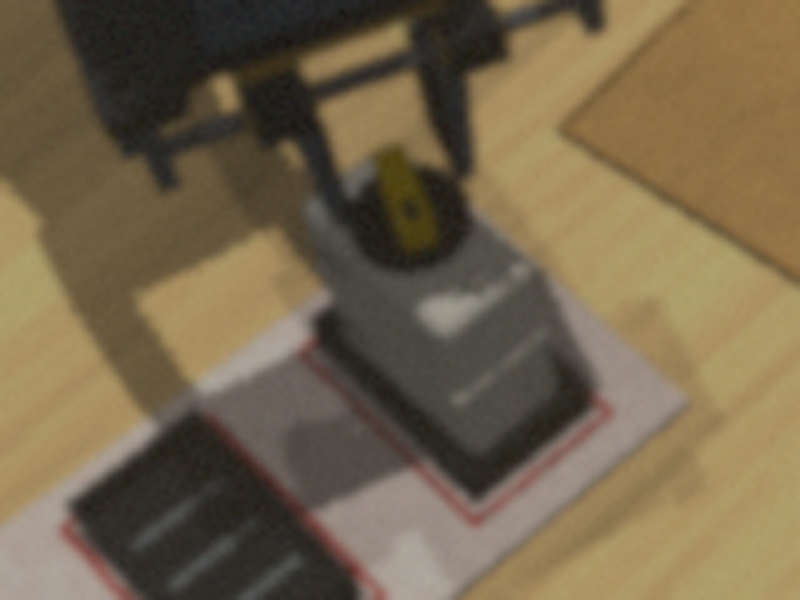

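The crop shows the open fingers astride the yellow bar at (405,205), with the tank seated inside its mount.

send_rows(commands=[[[0.03,0.1,0.6],[0,0,0],40],[[0,0,0.6],[0,0,0],40],[[0,0,0.07],[0,0,0],40],[[0,0,0],[0,0,0],40],[[0,0,0],[0,0,0],5]], grip_force=15)

```text
time: 62.3
tcp_pos: [0.4897, -0.1079, 0.147]
orientation: [0.183, 0.983, 0.0, 0.0]
contact_force: [0.4, -0.4, -0.4]
width: 0.0324
finger_force: 0.0
```

send_rows(commands=[[[0,0,0],[0,0,0],5],[[0,0,0],[0,0,0],5],[[0,0,0],[0,0,0],5],[[0,0,0.05],[0,0,0],5],[[0,0,0],[0,0,0],5]])

```text
time: 62.92
tcp_pos: [0.4896, -0.1079, 0.1469]
orientation: [0.183, 0.983, -0.0, 0.0]
contact_force: [-1.8, 0.4, 7.5]
width: 0.0138
finger_force: 15.0
```

send_rows(commands=[[[0,0,0],[0,0,0.5],5],[[0,0,0],[0,0,1],5],[[0,0,0],[0,0,1],5]])

```text
time: 63.3
tcp_pos: [0.4894, -0.1082, 0.1468]
orientation: [0.311, 0.95, -0.0, 0.0]
contact_force: [-2.8, -1.2, 7.6]
width: 0.0137
finger_force: 15.0
```

Run:
```python
from h import *
plan(.4886,-.1062,.145,69);s=env.state();print(s["contact_force"],s["wrist_torque"],s["width"])
```

```text
tcp [ 0.4894 -0.1082  0.1468] az 53.8 q6 -1.18 turn -2.54 shift [0.07 0.08 0.09]
[-2.77398723 -1.23616     7.5662895 ] [-0.18327342  0.53519468  0.02259048] 0.013723364269372443
```

Turning with 7.5 N of down-press and a torque of about 0.02 N m. I'll carry on.

send_rows(commands=[[[0,0,0],[0,0,1],5],[[0,0,0],[0,0,1],5],[[0,0,0],[0,0,1],5],[[0,0,0],[0,0,1],5],[[0,0,0],[0,0,1],5]])

```text
time: 63.92
tcp_pos: [0.4889, -0.1086, 0.1469]
orientation: [0.546, 0.838, -0.001, 0.0]
contact_force: [-4.0, -3.0, 8.6]
width: 0.0139
finger_force: 15.0
```

send_rows(commands=[[[0,0,0],[0,0,1],5],[[0,0,0],[0,0,1],5],[[0,0,0],[0,0,1],5],[[0,0,0],[0,0,1],5],[[0,0,0],[0,0,1],5]])

```text
time: 64.55
tcp_pos: [0.4883, -0.1086, 0.147]
orientation: [0.744, 0.668, -0.001, 0.0]
contact_force: [-5.5, -2.4, 10.2]
width: 0.0139
finger_force: 15.0
```

Run:
```python
from h import *
plan(.4886,-.1062,.145,69);s=env.state();print(s["contact_force"],s["wrist_torque"],s["width"])
```

```text
tcp [ 0.4883 -0.1086  0.147 ] az -6.2 q6 -0.13 turn -12.54 shift [0.03 0.12 0.1 ]
[-5.48867017 -2.37289678 10.24053171] [-0.4650097   1.16002092  0.04403035] 0.013947295114460176
```

send_rows(commands=[[[0,0,0],[0,0,1],5],[[0,0,0],[0,0,1],5],[[0,0,0],[0,0,1],5],[[0,0,0],[0,0,1],5]])

```text
time: 65.05
tcp_pos: [0.488, -0.1085, 0.1471]
orientation: [0.867, 0.498, -0.001, 0.0]
contact_force: [-5.1, -1.2, 11.8]
width: 0.0139
finger_force: 15.0
```

Run:
```python
from h import *
plan(.4886,-.1062,.145,69);s=env.state();print(s["contact_force"],s["wrist_torque"],s["width"])
```

```text
tcp [ 0.488  -0.1085  0.1471] az -30.2 q6 0.29 turn 13.47 shift [-0.01 -0.12  0.1 ]
[-5.06647036 -1.21726433 11.83589393] [-0.42730112  1.33116561  0.06950437] 0.013926776807802526
```

send_rows(commands=[[[0,0,0],[0,0,1],5],[[0,0,0],[0,0,1],5],[[0,0,0],[0,0,1],5],[[0,0,0],[0,0,1],5]])

```text
time: 65.55
tcp_pos: [0.4876, -0.1082, 0.1471]
orientation: [0.952, 0.307, -0.002, -0.0]
contact_force: [-6.8, -0.6, 12.8]
width: 0.0139
finger_force: 15.0
```

Run:
```python
from h import *
plan(.4886,-.1062,.145,69);s=env.state();print(s["contact_force"],s["wrist_torque"],s["width"])
```

```text
tcp [ 0.4876 -0.1082  0.1471] az -54.2 q6 0.71 turn 9.46 shift [ 0.01 -0.11  0.1 ]
[-6.77126497 -0.62009266 12.84142752] [-0.17715443  1.53626967  0.02402911] 0.013873206700586631
```

send_rows(commands=[[[0,0,0],[0,0,1],5],[[0,0,0],[0,0,1],5],[[0,0,0],[0,0,1],5],[[0,0,0],[0,0,1],5],[[0,0,0],[0,0,1],5]])

```text
time: 66.18
tcp_pos: [0.4875, -0.1076, 0.1471]
orientation: [0.999, 0.05, -0.002, -0.0]
contact_force: [-6.7, 0.7, 12.7]
width: 0.0139
finger_force: 15.0
```

Run:
```python
from h import *
plan(.4886,-.1062,.145,69);s=env.state();print(s["contact_force"],s["wrist_torque"],s["width"])
```

```text
tcp [ 0.4875 -0.1076  0.1471] az -84.3 q6 1.23 turn 4.46 shift [ 0.03 -0.09  0.11]
[-6.73066461  0.69132361 12.6888107 ] [0.2209294  1.59806149 0.00764013] 0.013930476135688777
```

send_rows(commands=[[[0,0,0],[0,0,1],5],[[0,0,0],[0,0,1],5],[[0,0,0],[0,0,1],5],[[0,0,-0.05],[0,0,0],5],[[0,0,0],[0,0,0],40]])

```text
time: 66.8
tcp_pos: [0.4896, -0.1079, 0.1467]
orientation: [0.994, -0.105, 0.0, 0.0]
contact_force: [-0.2, -0.0, -0.0]
width: 0.021
finger_force: 0.0
```

send_rows(commands=[[[0,0,0],[0,0,0],40],[[0,0,0],[0,0,0],40],[[0,0,-0.5],[0,0,0],40],[[0,0,-1],[0,0,0],40],[[0,0,-1],[0,0,-1],40]])

```text
time: 67.42
tcp_pos: [0.4896, -0.1079, 0.1978]
orientation: [0.999, -0.051, 0.0, 0.0]
contact_force: [0.2, 1.0, 0.6]
width: 0.0402
finger_force: 0.0
```

send_rows(commands=[[[0,0,-1],[0,0,-1],40],[[0,0,-0.8],[0,0,-1],40],[[0,0,0],[0,0,-1],40],[[0,0,0],[0,0,-1],40],[[0,0,0],[0,0,-1],40]])

```text
time: 68.05
tcp_pos: [0.4896, -0.1079, 0.2335]
orientation: [0.978, 0.209, 0.0, 0.0]
contact_force: [-0.9, -0.3, -0.9]
width: 0.0397
finger_force: 0.0
```

send_rows(commands=[[[0,0,0],[0,0,-1],40],[[0,0,0],[0,0,-1],40],[[0,0,0],[0,0,-1],40],[[0,0,0],[0,0,-1],40],[[0,0,0],[0,0,-1],40]])

```text
time: 68.68
tcp_pos: [0.4896, -0.1079, 0.2334]
orientation: [0.89, 0.455, 0.0, 0.0]
contact_force: [0.4, -0.1, 0.5]
width: 0.0402
finger_force: 0.0
```

send_rows(commands=[[[0,0,0],[0,0,-1],40],[[0,0,0],[0,0,-1],40],[[0,0,0],[0,0,-1],40],[[0,0,0],[0,0,-1],40],[[0,0,0],[0,0,-1],40]])

```text
time: 69.3
tcp_pos: [0.4896, -0.1079, 0.2334]
orientation: [0.742, 0.67, 0.0, 0.0]
contact_force: [0.1, -0.2, 1.1]
width: 0.04
finger_force: 0.0
```

send_rows(commands=[[[0,0,0],[0,0,-1],40],[[0,0,0],[0,0,-1],40],[[0,0,0],[0,0,-1],40],[[0,0,0],[0,0,-1],40],[[0,0,0],[0,0,-1],40]])

```text
time: 69.92
tcp_pos: [0.4896, -0.1079, 0.2335]
orientation: [0.544, 0.839, 0.0, 0.0]
contact_force: [-0.1, -0.3, 0.6]
width: 0.04
finger_force: 0.0
```

send_rows(commands=[[[0,0,0],[0,0,-1],40],[[0,0,0],[0,0,-1],40],[[0,0,0],[0,0,-1],40],[[0,0,0],[0,0,-1],40]])

```text
time: 70.42
tcp_pos: [0.4896, -0.1079, 0.2334]
orientation: [0.357, 0.934, 0.0, 0.0]
contact_force: [0.5, -0.9, -0.5]
width: 0.0401
finger_force: 0.0
```

Run:
```python
from h import *
plan(.479,-.3574,.146,48.3)
p,d,m=look("scene"); cv2.imwrite("pics/s9.png",cv2.resize(p[180:400,90:310],None,fx=2.7,fy=2.7,interpolation=cv2.INTER_CUBIC))
```

```text
tcp [ 0.4896 -0.1079  0.2334] az 48.1 q6 -1.08 turn -0.03 shift [-7.9  -9.67  4.37]
```

View pics/s9.png

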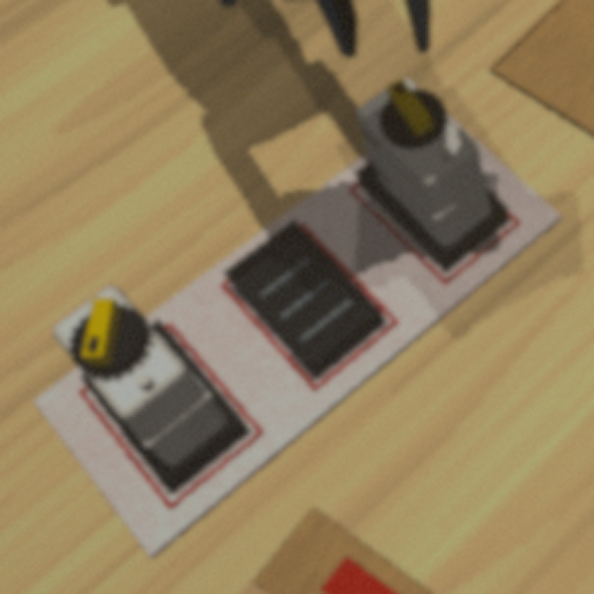

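The crop shows cap 1's bar at (410,110) with its mark now at the opposite end, so it has turned by nearly a half turn. The tanks and mounts are in place. Next is the other cap.

send_rows(commands=[[[-0.79,-0.97,0],[0,0,0],40],[[-0.79,-0.97,0],[0,0,0],40],[[-0.79,-0.97,0],[0,0,0],40],[[-0.79,-0.97,0],[0,0,0],40],[[-0.79,-0.97,0],[0,0,0],40]])

```text
time: 71.1
tcp_pos: [0.4831, -0.2337, 0.2333]
orientation: [0.36, 0.933, 0.0, 0.0]
contact_force: [0.5, -0.7, 1.1]
width: 0.0397
finger_force: 0.0
```

send_rows(commands=[[[-0.79,-0.97,0],[0,0,0],40],[[-0.79,-0.97,0],[0,0,0],40],[[-0.79,-0.97,0],[0,0,0],40],[[-0.79,-0.97,0],[0,0,0],40],[[-0.79,-0.96,0],[0,0,0],40]])

```text
time: 71.72
tcp_pos: [0.4769, -0.3589, 0.233]
orientation: [0.359, 0.933, 0.0, 0.0]
contact_force: [0.1, -0.4, 0.5]
width: 0.0401
finger_force: 0.0
```

send_rows(commands=[[[0,0,1],[0,0,0],40],[[0,0,1],[0,0,0],40],[[0,0,1],[0,0,0],40],[[0,0,0],[0,0,0],40],[[0,0,0],[0,0,0],40]])

```text
time: 72.35
tcp_pos: [0.4773, -0.3582, 0.1735]
orientation: [0.359, 0.933, -0.0, 0.001]
contact_force: [0.8, 0.4, -0.1]
width: 0.0397
finger_force: 0.0
```

Run:
```python
from h import *
plan(.4792,-.3576,.146,48.3)
```

```text
tcp [ 0.4773 -0.3582  0.1735] az 47.9 q6 -1.5 turn -0.06 shift [-0.05  0.09  1.38]
```

send_rows(commands=[[[-0.06,0.09,0.65],[0,0,0],40],[[0,0,0.65],[0,0,0],40],[[0,0,0.03],[0,0,0],40],[[0,0,0],[0,0,0],40],[[0,0,0],[0,0,0],5]], grip_force=15)

```text
time: 72.97
tcp_pos: [0.4792, -0.3572, 0.1465]
orientation: [0.359, 0.933, -0.0, 0.0]
contact_force: [-0.1, 0.3, -0.1]
width: 0.0328
finger_force: 0.0
```

send_rows(commands=[[[0,0,0],[0,0,0],5],[[0,0,0],[0,0,0],5],[[0,0,0],[0,0,0],5],[[0,0,0.05],[0,0,0],5],[[0,0,0],[0,0,0],5]])

```text
time: 73.6
tcp_pos: [0.479, -0.3576, 0.1462]
orientation: [0.359, 0.933, -0.001, 0.001]
contact_force: [-2.2, -1.3, 5.0]
width: 0.014
finger_force: 15.0
```

send_rows(commands=[[[0,0,0],[0,0,0.5],5],[[0,0,0],[0,0,1],5],[[0,0,0],[0,0,1],5]])

```text
time: 73.97
tcp_pos: [0.4789, -0.3576, 0.1462]
orientation: [0.479, 0.878, -0.001, 0.001]
contact_force: [-2.3, -1.6, 4.9]
width: 0.014
finger_force: 15.0
```

Run:
```python
from h import *
plan(.479,-.3576,.146,48.3);s=env.state();print(s["contact_force"],s["wrist_torque"],s["width"])
```

```text
tcp [ 0.4789 -0.3576  0.1462] az 32.7 q6 -1.23 turn -2.59 shift [-0.    0.    0.01]
[-2.34972909 -1.56272382  4.87570418] [-0.10833804  0.43719849 -0.00247352] 0.01401340648559312
```

send_rows(commands=[[[0,0,0],[0,0,1],5],[[0,0,0],[0,0,1],5],[[0,0,0],[0,0,1],5],[[0,0,0],[0,0,1],5],[[0,0,0],[0,0,1],5]])

```text
time: 74.6
tcp_pos: [0.4789, -0.3577, 0.1462]
orientation: [0.69, 0.724, -0.0, 0.001]
contact_force: [-1.4, -1.1, 4.7]
width: 0.014
finger_force: 15.0
```

send_rows(commands=[[[0,0,0],[0,0,1],5],[[0,0,0],[0,0,1],5],[[0,0,0],[0,0,1],5],[[0,0,0],[0,0,1],5],[[0,0,0],[0,0,1],5]])

```text
time: 75.22
tcp_pos: [0.4788, -0.3576, 0.1462]
orientation: [0.854, 0.521, -0.0, 0.001]
contact_force: [-0.9, -1.0, 5.1]
width: 0.0136
finger_force: 15.0
```

send_rows(commands=[[[0,0,0],[0,0,1],5],[[0,0,0],[0,0,1],5],[[0,0,0],[0,0,1],5],[[0,0,0],[0,0,1],5],[[0,0,0],[0,0,1],5]])

```text
time: 75.85
tcp_pos: [0.4789, -0.3575, 0.1462]
orientation: [0.959, 0.282, 0.0, 0.001]
contact_force: [-3.0, 0.3, 6.0]
width: 0.0137
finger_force: 15.0
```

send_rows(commands=[[[0,0,0],[0,0,1],5],[[0,0,0],[0,0,1],5],[[0,0,0],[0,0,1],5],[[0,0,0],[0,0,1],5],[[0,0,0],[0,0,1],5]])

```text
time: 76.47
tcp_pos: [0.4788, -0.3574, 0.1462]
orientation: [1.0, 0.024, 0.0, 0.001]
contact_force: [-2.0, -0.1, 6.0]
width: 0.0137
finger_force: 15.0
```

send_rows(commands=[[[0,0,0],[0,0,1],5],[[0,0,0],[0,0,1],5],[[0,0,0],[0,0,1],5],[[0,0,0],[0,0,1],5],[[0,0,0],[0,0,1],5]])

```text
time: 77.1
tcp_pos: [0.4788, -0.3574, 0.1462]
orientation: [0.972, -0.236, 0.0, 0.0]
contact_force: [-2.0, 0.7, 5.0]
width: 0.0144
finger_force: 15.0
```

Run:
```python
from h import *
plan(.479,-.3576,.146,48.3);s=env.state();print(s["contact_force"],s["wrist_torque"],s["width"])
```

```text
tcp [ 0.4788 -0.3574  0.1462] az -117.3 q6 1.39 turn 2.41 shift [0.01 0.   0.01]
[-2.03533646  0.70554544  4.97877905] [-0.09753106  0.5943006   0.03774503] 0.014414156405943292
```

send_rows(commands=[[[0,0,-0.05],[0,0,0],5],[[0,0,0],[0,0,0],40],[[0,0,0],[0,0,0],40],[[0,0,0],[0,0,0],40],[[0,0,-0.5],[0,0,0],40]])

```text
time: 77.72
tcp_pos: [0.4786, -0.3566, 0.1556]
orientation: [0.972, -0.234, -0.001, -0.001]
contact_force: [0.2, -0.3, 0.4]
width: 0.04
finger_force: 0.0
```

send_rows(commands=[[[0,0,-1],[0,0,0],40],[[0,0,-1],[0,0,0],40],[[0,0,-1],[0,0,0],40],[[0,0,-1],[0,0,0],40],[[-0.48,-0.93,0],[0,0,0],40]])

```text
time: 78.35
tcp_pos: [0.4797, -0.3368, 0.238]
orientation: [0.972, -0.235, 0.002, 0.001]
contact_force: [0.6, 1.2, 0.8]
width: 0.04
finger_force: 0.0
```

send_rows(commands=[[[-0.48,-0.93,0],[0,0,0],40],[[-0.48,-0.93,0],[0,0,0],40],[[-0.48,-0.93,0],[0,0,0],40],[[-0.48,-0.93,0],[0,0,0],40],[[-0.48,-0.93,0],[0,0,0],40]])

```text
time: 78.97
tcp_pos: [0.4784, -0.2299, 0.2361]
orientation: [0.972, -0.234, 0.0, -0.0]
contact_force: [0.2, 0.3, -0.4]
width: 0.0404
finger_force: 0.0
```

send_rows(commands=[[[-0.48,-0.93,0],[0,0,0],40],[[-0.48,-0.93,0],[0,0,0],40],[[-0.48,-0.93,0],[0,0,0],40],[[-0.48,-0.93,0],[0,0,0],40],[[-0.48,-0.93,0],[0,0,0],40]])

```text
time: 79.6
tcp_pos: [0.4779, -0.1254, 0.2362]
orientation: [0.972, -0.234, 0.0, -0.0]
contact_force: [-0.3, -0.7, -1.3]
width: 0.0401
finger_force: 0.0
```

send_rows(commands=[[[-0.48,-0.93,0],[0,0,0],40],[[-0.48,-0.93,0],[0,0,0],40],[[-0.48,-0.93,0],[0,0,0],40],[[-0.48,-0.93,0],[0,0,0],40],[[-0.48,-0.93,0],[0,0,0],40]])

```text
time: 80.22
tcp_pos: [0.4774, -0.0208, 0.2362]
orientation: [0.972, -0.234, 0.0, -0.0]
contact_force: [1.0, 0.4, -0.1]
width: 0.0403
finger_force: 0.0
```

send_rows(commands=[[[-0.48,-0.93,0],[0,0,0],40],[[-0.48,-0.93,0],[0,0,0],40],[[-0.48,-0.93,0],[0,0,0],40],[[-0.48,-0.93,0],[0,0,0],40],[[-0.48,-0.93,0],[0,0,0],40]])

```text
time: 80.85
tcp_pos: [0.4768, 0.0838, 0.2362]
orientation: [0.972, -0.234, 0.0, -0.0]
contact_force: [0.3, 0.1, 0.1]
width: 0.0401
finger_force: 0.0
```

Run:
```python
from h import *
p,d,m=look(); print(*mounts(p,m,.018),sep="\n")
H,S,V=hsv(p); k=(H>18)&(H<36)&(S>95)&(V>70); k[:280]=0;k[318:]=0;k[:,:345]=0;k[:,488:]=0
print(*[(rect(c,m,.14),cv2.contourArea(c)) for c in blobs(k,25,400)],sep="\n")
print(*tops(p,d,m,.1,.125,.116),sep="\n")
cv2.imwrite("pics/c10.png",cv2.resize(p[255:345,320:500],None,fx=4,fy=4,interpolation=cv2.INTER_CUBIC))
print(env.state()["tcp_pos"],env.state()["time"])
```

```text
(array([0.4722, 0.1148, 0.018 ]), -89.1, 253, 188)
(array([ 0.4864, -0.2334,  0.018 ]), -1.1, 108, 68)
(array([ 0.4795, -0.3675,  0.018 ]), -1.4, 108, 89)
((array([ 0.4909, -0.1053,  0.14  ]), -11.8, 40, 15), 111.5)
((array([ 0.479, -0.357,  0.14 ]), -28.0, 41, 17), 131.5)
(array([ 0.4907, -0.1045,  0.116 ]), -4.4, 91, 50)
(array([ 0.4796, -0.353 ,  0.116 ]), -1.8, 92, 52)
[0.4768905  0.08585633 0.23615491] 80.9
```

View pics/c10.png

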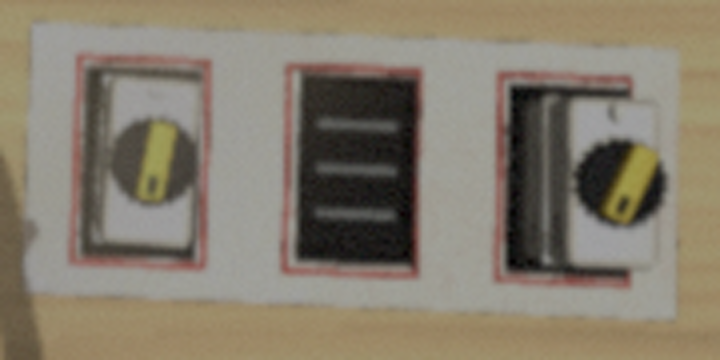

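The crop shows both bars turned through about 166°, which is more than 1.8 rad of thread plus one click. Both tanks are centred and all three mounts are inside their outlines. Handing in.

```bash
python3 -c "
from bench import env
print(env.hand_in())"
```

```text
the job is handed in; nothing more can be done
None
```

I handed the job in at about 81 s. The last top view shows all three mounts in their outlines and both tanks (only two were in the tray) upright on the outer mounts. Each cap turned about 2.9 rad, enough to be home and clicked. The middle mount got knocked aside on the way and I slid it back. No verdict was returned.

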